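# Hang the dough scraper on the keeper peg

## Task

Take the dough scraper out of its slotted block and hang it by its wire eye on the peg of the keeper stand: push the eye along the peg so that it lifts the brass flap and the flap drops shut behind it. The peg's height is not known, so feel for it gently and never press the stand with more than 12 N. Let the scraper hang freely at rest, and leave the other things where they are.

Things in the scene. Friction and masses are not known exactly. Their poses are not given: they have to be found in the camera images.
- scraper: Dough scraper, about 150 g, upright in the block. Origin: middle of the blade's lower edge; z up the tool, y along the blade, x its thickness. Steel blade 150 long (y), 3 thick, z 0 to 70; wooden handle bar 170 long (y), 18 thick (x), z 70 to 94. Pinch the handle from above across its thickness, 60 to 70 to either side of the middle, to stay clear of peg and rod. May be hung either way round.
- eye (a point): Centre of the scraper's upright wire eye, 101 above its origin (same axes), on the middle of the handle. Opening passes through along x: 22 wide (y), 14 high, from the handle's top (z 94) to z 108. Wire 6 thick; its top is at z 114, outer width 34.
- block: Fixed light-wood block, 70 (x) x 190 (y) x 46 high. Origin: centre of the underside. Slot along y, 8 wide, 158 long, 38 deep, where the scraper's blade stands leaning a few degrees; slot floor 8 above the worktop.
- stand: Fixed keeper stand; origin under the foot on the rod's axis. Foot x -55 to 65, 120 wide, 12 high. A steel peg, 10 diameter, sticks out level along the stand's -x at y 0, to a flat end at x -100. THE PEG'S HEIGHT IS NOT MEASURED: its axis is anywhere 133 to 177 above the origin; find it by touch or sight. A hung scraper's eye centre is 2 below the peg's axis.
- flap (a joint): Brass gravity flap (14 wide) hinged at the arm's end, 64 before the rod's axis, 32 above the peg. 0 = shut, lower end just above the peg at x -54; grows to 1.35 rad as it swings toward the rod and up; cannot swing outward. Lifts with under 1.5 N, falls shut by its weight. An eye on the peg meets it at x -61, lifts it 0.4 rad, is past at x -43, stops at the collar near x -20.
- espresso_cup: Beige espresso cup, 56 high, bystander, origin under its centre.
- egg_timer: Cream round kitchen timer, 66 diameter, 61 high, bystander, origin under its centre.
- pepper_mill: Wooden pepper mill, 58 diameter, 170 high, bystander, origin under its centre.
- salt_shaker: Grey salt shaker, 44 diameter, 90 high, bystander, origin under its centre.
- tomato_tin: Food tin, 57 diameter, 72 high, bystander, origin under its centre.
- rod_top (a point): Top of the stand's upright steel rod (16 diameter, 225 high), on its axis. Clamped on the rod at an unknown height is a black collar (24 x 22, 50 high) that carries the peg and, 27 to 40 above the peg's axis, a black arm 20 wide (y) from the rod out to x -70. Both stay at their height under the forces allowed.
There are look-alikes about, which are no part of the job. Of the things shaped like the scraper, the bare steel one is meant.

How it is judged (in metres and radians):
On the way, in this order (a step that is already met when the one before it is completed fails the run):
1. the scraper is lifted clear out of the block (contact force between scraper and block below 0.05 N and z of eye in the frame of block above 0.152 m), for 0.1 s.
2. the eye, round the peg, lifts the flap (value of joint flap above 0.25 rad and x of eye in the frame of stand between -0.07 and -0.03 m), for 0.03 s.
At the end, for the whole second after the job is handed in: The scraper hangs released and at rest by its eye: eye centre within 12 mm sideways of the peg, 10 to 53 mm in front of the rod's axis, over 122 mm above the stand's underside, upright within 0.25 rad, its weight on the stand; flap shut (under 0.12 rad) (value of joint flap below 0.12 rad and x of eye in the frame of stand between -0.053 and -0.01 m and y of eye in the frame of stand between -0.012 and 0.012 m and z of eye in the frame of stand above 0.122 m and angle between scraper's own z axis and vertical below 0.25 rad and contact force between scraper and stand above 0.4 N and contact force between scraper and the fingers below 0.05 N and linear speed of scraper below 0.05 m/s); the robot touches nothing.
It fails at once if the scraper is pressed against the stand with more than 12 N (contact force between scraper and stand above 12 N).
It fails at once if the robot pushes the stand with more than 12 N (contact force between any of the fingers, the arm and stand above 12 N).
It fails at once if a bystander is moved more than 3 cm (distance of any of espresso_cup, egg_timer, pepper_mill, salt_shaker, tomato_tin from where it was at the start of the episode above 0.03 m).
It also fails if it takes over 72 s, if anything falls off the work surface, if the arm or the gripper's body presses on something with over 40 N, if the wrist force passes 120 N, or if a joint passes its speed limit or range.

## Robot

A 6-joint arm with a two-finger parallel gripper is mounted at the origin on a cart in front of the work surface, level with it; the furniture and walls round the work are solid. World frame = base frame: x ahead of the robot, y to its left, z up, the work surface at z = 0. Lengths are in m, angles in degrees, forces in N, time in s.
With the tool pointing down it reaches from about 0.4 to 0.825 m from the base axis. Payload 7 kg.
Tool frame: the origin (TCP) lies between the finger pads; the fingertips stand 22 mm ahead of it and the grasp point (between the pads) lies 3 mm ahead of it; z points along the fingers, x is the direction in which the jaws open and shut, and the axes are right-handed (so a half turn about z gives the same grasp; the last joint's range is limited). The gripper opens to 88 mm and grips with 3 to 60 N. Pads are 19 mm wide; open, the fingers measure 130 mm over their backs; the gripper's body (78 mm by 193 mm) begins 47 mm behind the grasp point.
Start: joints at [82.855, 20.546, 0.682, 0, -70.136, -16.507], TCP at [0.271, 0.618, 0.249] pointing down, gripper open.
Joint ranges: [-176.03, 176.03], [-82.01, 121.73], [-58.28, 71.71], [-173.87, 95.51], [-174.79, -0.11], [-173.66, 173.66]. Speed limits (degrees/s): [136.94, 136.94, 172.46, 180, 180, 180].

## Interface

Orientations are given as a 3x3 rotation matrix whose columns are the frame's x, y, z axes.
In Python, from workcell import get_obs, camera, get_calibration, job_done gives the robot as it stands.
- The arm moves only by the tool apply_moves, never from a script. Its argument "deltas" is one flat list of numbers, 7 for each row, row after row: the opening, from 0 (shut) to 1 (fully open), then the shift along the tool's x, y, z in mm, then the turn, a rotation vector about the tool's x, y, z in degrees. A call has 1 to 20 rows; each row shifts and turns the commanded pose from where the row before left it, along the tool's axes as they then stand; what a row does not reach is not made up. A row lasts 1/8 s, in which the tool goes at most 62.5 mm and 10.7 degrees, less where a joint would pass 70% of its speed; a pose out of reach is approached as far as the arm can. A call is refused whole if a number of a shift passes 62.5 or a number of a turn 10.7, either way. A call with a gripper value outside its range is refused whole. The fingers move at their own pace and stop on an object; "squeeze" is the grip in N (left out, the last holds). Time passes only in rows, so rows that do not move let the fingers close. It gives the time, the measured TCP pose, the force and the opening at its end, in the units of the state.
- get_obs(): the state, without advancing time (a new reading comes with each control period).
- camera(name): name is "side" or "top"; returns the picture (420x560x3 uint8, red, green, blue); there is no depth.
- get_calibration(name): a dict with "fx", "fy", "cx", "cy" (pixels), "dist" ([k1, k2, p1, p2, k3] as OpenCV has them; the pictures are not rectified), "world_from_camera" (4x4, takes a point from camera to world coordinates). Camera axes: x right, y down, z forward; pixel columns grow to the right and rows downward; lengths in m; the calibration is good to about 2 mm. A picture is of the moment at which its call begins. get_calibration takes no time and is no camera call.
- job_done(): hands the job in, once; it reports no verdict.
The state is a dict: "time_s": time; "joints": joint angles; "joint_vel": joint speeds; "tau": joint torques, N m; "tcp_pos": TCP position; "eef_rot": TCP orientation; "contact_force": force on the tool from outside, world axes, zero at the start; "ft_torque": the same for the moment, N m; "gripper_width": finger opening in m.
Only numpy, scipy, OpenCV 4.12 (cv2) and the standard library are available. Lean on these libraries where they do the work, as an engineer would, in place of code of your own. Each camera call takes 0.05 s, during which the arm holds its last target.

## Working session

There is one attempt and no reset: what is moved stays moved. The work goes in short steps, Python scripts to look and compute and a tool call to move; the robot and the scene stay as the last step left them, time stands still between calls to the robot, and variables do not carry over. Pictures are saved under pics/ and viewed, and the job is handed in when it is done.

Besides the shell and the picture viewer there is one more tool, called after "Request:" by a JSON object that holds its "fn" and its "kwargs", one argument or row to a line. apply_moves: Moves the arm, as the interface text tells. Its arguments: {"type":"object","properties":{"deltas":{"type":"array","items":{"type":"number"}},"squeeze":{"type":"number"}},"required":["deltas"]}

```bash
mkdir -p pics; ls
python3 - <<'E'
from workcell import *
import cv2,json
for n in("side","top"):
    cv2.imwrite(f"pics/{n}0.png",camera(n)[:,:,::-1]); c=get_calibration(n); print(n,c)
print(get_obs())
E
```

```text
pics
side {'fx': 521.9644880540498, 'fy': 521.9644880540498, 'cx': 284.00662978963817, 'cy': 209.86501326740105, 'dist': array([-0.11640098,  0.        ,  0.        ,  0.        ,  0.        ]), 'world_from_camera': array([[ 0.99308825, -0.0872472 ,  0.07850891,  0.44154326],
       [-0.11677087, -0.66694429,  0.73590072, -1.03088336],
       [-0.01184421, -0.73998192, -0.67252247,  1.13090676],
       [ 0.        ,  0.        ,  0.        ,  1.        ]])}
top {'fx': 508.8697537220911, 'fy': 508.8697537220911, 'cx': 279.2568540290398, 'cy': 216.31952223204223, 'dist': array([0.00806576, 0.        , 0.        , 0.        , 0.        ]), 'world_from_camera': array([[-0.02576171, -0.99514813,  0.09495546,  0.44164739],
       [-0.99955959,  0.02704205,  0.01222123,  0.0263308 ],
       [-0.01472973, -0.0945988 , -0.9954065 ,  1.4342366 ],
       [ 0.        ,  0.        ,  0.        ,  1.        ]])}
{'time_s': 0.1, 'joints': array([ 8.28556367e+01,  2.05867701e+01,  6.37513607e-01, -1.67706450e-02,
       -7.01368703e+01, -1.65079272e+01]), 'joint_vel': array([-0.07497028, -0.06308939,  0.03759455,  0.10813086,  0.04769157,
        0.0690445 ]), 'tau': array([-2.43378447e-03, -5.84161448e+01,  2.93751973e+01,  7.01556087e+00,
        1.01839556e-02, -4.89221293e-05]), 'tcp_pos': array([0.27065166, 0.61790185, 0.24771427]), 'eef_rot': array([[-4.01276113e-01, -9.15957024e-01, -4.60102270e-04],
       [-9.15955879e-01,  4.01276344e-01, -1.45727374e-03],
       [ 1.51942827e-03, -1.63335761e-04, -9.99998832e-01]]), 'contact_force': array([ 0.19429798,  0.0061325 , -0.32780101]), 'ft_torque': array([0.04777413, 0.02809116, 0.02483074]), 'gripper_width': 0.08749395083226683}
```

View pics/side0.png

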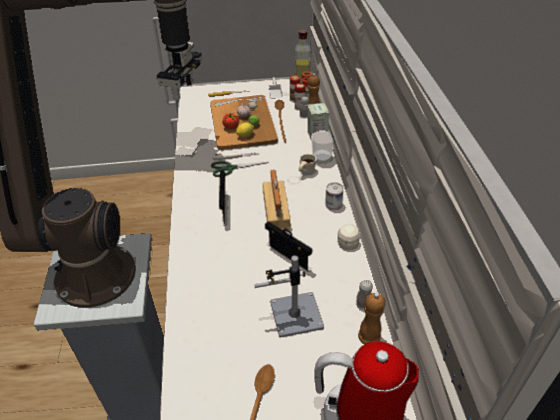

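View pics/top0.png

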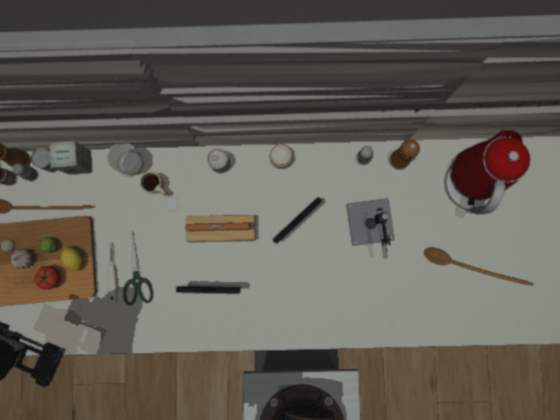

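Candidates shaped like the scraper, in the top view: the steel and wood one in the block (220,227), a black one at (298,220), and a black one at (208,290). I choose the one in the light-wood block and check it in close crops.

Run:
```python
import cv2,numpy as np
s=cv2.imread("pics/side0.png");t=cv2.imread("pics/top0.png")
def crop(i,x,y,w,h,k): return cv2.resize(i[y:y+h,x:x+w],None,fx=k,fy=k,interpolation=cv2.INTER_CUBIC)
cv2.imwrite("pics/c_t1.png",np.clip(crop(t,170,180,100,75,8)*1.4,0,255).astype('u1'))
cv2.imwrite("pics/c_s1.png",crop(s,240,150,100,75,8))
cv2.imwrite("pics/c_t2.png",np.clip(crop(t,330,185,100,75,8)*1.4,0,255).astype('u1'))
cv2.imwrite("pics/c_s2.png",crop(s,240,240,100,75*1+25,6))
```

```text
(no output)
```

View pics/c_t1.png

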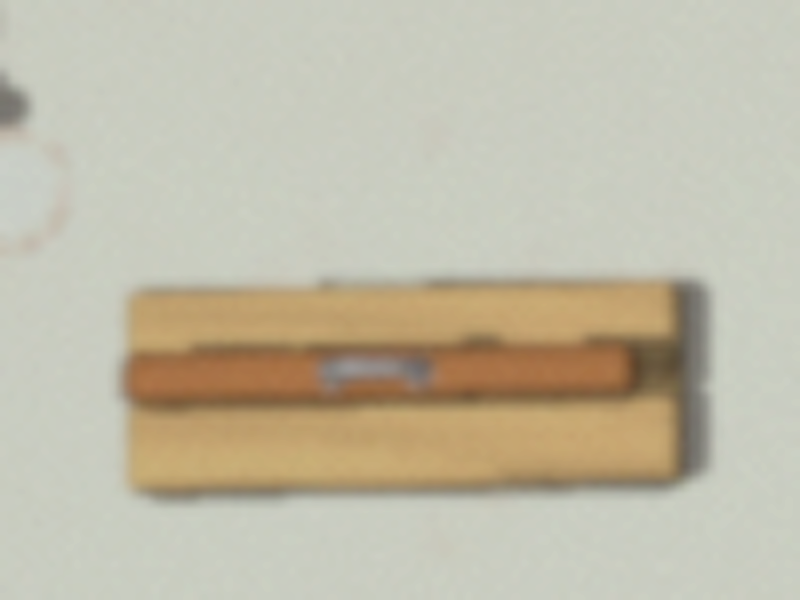

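View pics/c_s1.png

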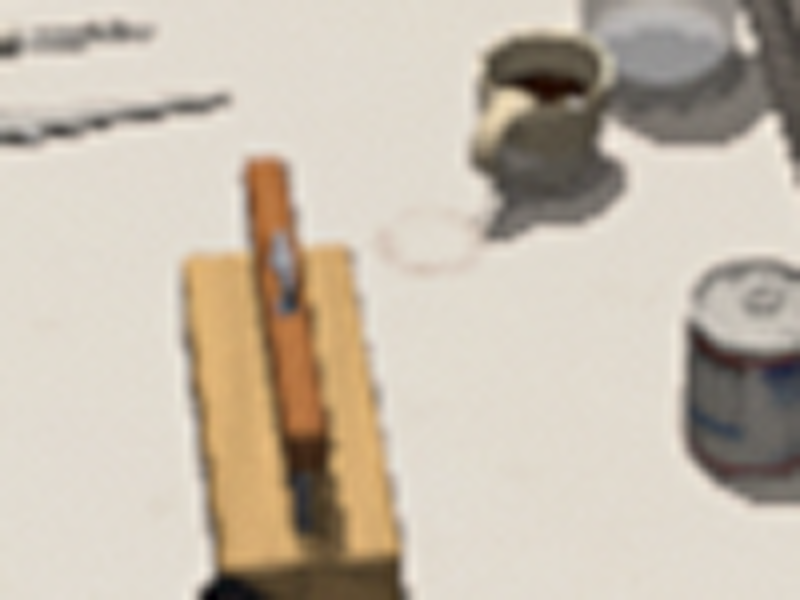

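View pics/c_t2.png

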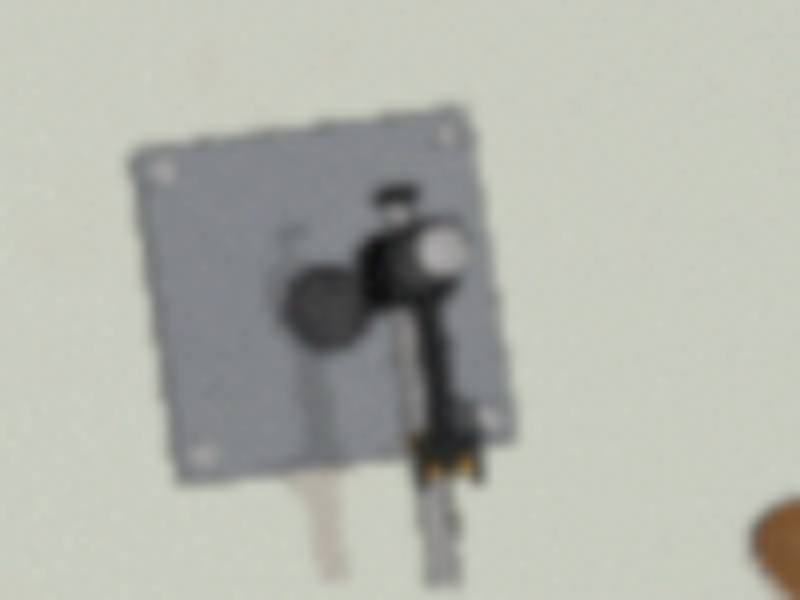

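View pics/c_s2.png

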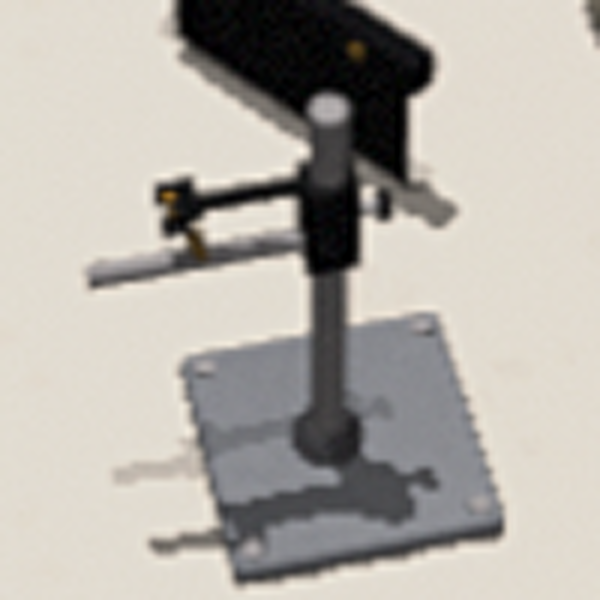

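The crops confirm the choice: a wood handle with a wire eye and a bare steel blade, standing in the block at top px (217,226). The other two are all black. The stand's peg points toward the robot (-x) with its end at top px (385,258) and side px (256,286). The brass flap is shut. Next I measure.

```bash
cat > h.py <<'E'
import numpy as np,cv2
from workcell import *
def ray(n,uv):
    c=get_calibration(n);K=np.array([[c['fx'],0,c['cx']],[0,c['fy'],c['cy']],[0,0,1]])
    p=cv2.undistortPoints(np.array([[uv]],float),K,np.array(c['dist']))[0,0]
    T=np.array(c['world_from_camera']);return T[:3,3],T[:3,:3]@np.array([*p,1])
def plane(n,uv,z):
    o,d=ray(n,uv);return o+d*(z-o[2])/d[2]
def tri(a,b):
    o1,d1=ray("top",a);o2,d2=ray("side",b)
    s=np.linalg.lstsq(np.c_[d1,-d2],o2-o1,rcond=None)[0]
    p,q=o1+s[0]*d1,o2+s[1]*d2;return (p+q)/2,np.linalg.norm(p-q)
def proj(n,P):
    c=get_calibration(n);K=np.array([[c['fx'],0,c['cx']],[0,c['fy'],c['cy']],[0,0,1]])
    T=np.linalg.inv(np.array(c['world_from_camera']))
    return cv2.projectPoints(np.atleast_2d(np.array(P,float)),cv2.Rodrigues(T[:3,:3])[0],T[:3,3],K,np.array(c['dist']))[0][:,0]
def C(x,y,k): return lambda u,v:(x+(u+.5)/k-.5,y+(v+.5)/k-.5)
E
python3 - <<'E'
from h import *
np.set_printoptions(precision=4,suppress=True)
t1=C(170,180,8);s1=C(240,150,8);t2=C(330,185,8);s2=C(240,240,6)
print("block");B=[plane("top",t1(*p),.046) for p in[(130,293),(678,285),(678,482),(130,492)]]
print(np.array(B)[:,:2],np.mean(B,0),[np.linalg.norm(B[i]-B[i-1]) for i in range(4)])
print("handle");H=[plane("top",t1(*p),.102) for p in[(125,352),(632,345),(632,392),(125,402)]]
print(np.array(H)[:,:2],np.mean(H,0),[np.linalg.norm(H[i]-H[i-1]) for i in range(4)])
print("eye",plane("top",t1(377,368),.122),plane("top",t1(318,368),.122),plane("top",t1(435,368),.122))
print("eye tri",tri(t1(377,368),s1(284,262)))
print("foot");F=[plane("top",t2(*p),.012) for p in[(135,155),(465,106),(514,438),(180,482)]]
print(np.array(F)[:,:2],[np.linalg.norm(F[i]-F[i-1]) for i in range(4)])
ax=(F[0]+F[1]-F[2]-F[3]);ax/=np.linalg.norm(ax);print("xaxis",ax,np.degrees(np.arctan2(ax[1],ax[0])),"origin",np.mean(F,0)-.005*ax)
Fs=[plane("side",s2(*p),.012) for p in[(183,362),(437,317),(502,530),(236,573)]]
print("foot side",np.array(Fs)[:,:2],np.mean(Fs,0))
print("rodtop",tri(t2(440,250),s2(329,108)),plane("top",t2(440,250),.225))
print("peg end",tri(t2(443,583),s2(95,275)))
E
```

```text
block
[[0.5814 0.3   ]
 [0.5791 0.1117]
 [0.5115 0.1131]
 [0.5131 0.3006]] [0.5463 0.2064 0.046 ] [np.float64(0.06834514625044305), np.float64(0.18834404333264781), np.float64(0.06755872534101577), np.float64(0.187475703745319)]
handle
[[0.5563 0.2908]
 [0.5541 0.1238]
 [0.5386 0.1241]
 [0.5398 0.2909]] [0.5472 0.2074 0.102 ] [np.float64(0.01649170527607331), np.float64(0.16701501124956525), np.float64(0.015481292581427789), np.float64(0.1668293770988157)]
eye [0.5472 0.2051 0.122 ] [0.5477 0.2242 0.122 ] [0.5467 0.1863 0.122 ]
eye tri (array([0.5474, 0.2056, 0.1181]), np.float64(0.00024683879409744154))
foot
[[ 0.6071 -0.1457]
 [ 0.6212 -0.2619]
 [ 0.5043 -0.2735]
 [ 0.4921 -0.157 ]] [np.float64(0.1155810010123975), np.float64(0.11702763418166652), np.float64(0.11746464731842979), np.float64(0.11721438458508468)]
xaxis [0.9952 0.0982 0.    ] 5.6374159676205124 origin [ 0.5512 -0.21    0.012 ]
foot side [[ 0.493  -0.1591]
 [ 0.6098 -0.1482]
 [ 0.6194 -0.2664]
 [ 0.5042 -0.2737]] [ 0.5566 -0.2119  0.012 ]
rodtop (array([ 0.5516, -0.2091,  0.2261]), np.float64(0.0006353235252704306)) [ 0.5514 -0.2094  0.225 ]
peg end (array([ 0.4546, -0.2198,  0.1518]), np.float64(0.0023254572915947067))
```

Request:
{"fn": "apply_moves", "kwargs": {
  "deltas": [1,0,0,0,0,0,9.56,1,0,0,0,0,0,9.56,1,0,0,0,0,0,9.56,1,0,0,0,0,0,9.56,1,0,0,0,0,0,9.56,1,0,0,0,0,0,9.56,1,0,0,0,0,0,9.56,1,-40,-50,0,0,0,0,1,-40,-50,0,0,0,0,1,-40,-50,0,0,0,0,1,-40,-50,0,0,0,0,1,-40,-50,0,0,0,0,1,-40,-50,0,0,0,0,1,-33,-48,0,0,0,0,1,0,0,30,0,0,0,1,0,0,30,0,0,0,1,0,0,0,0,0,0],
  "squeeze": 50
}}

```text
time_s: 2.22
tcp_pos: [0.5334, 0.2735, 0.1861]
eef_rot: [[-1.0, 0.011, -0.004], [0.011, 1.0, -0.003], [0.004, -0.003, -1.0]]
contact_force: [0.2, -0.2, 0.0]
gripper_width: 0.0872
```

```bash
cat >> h.py <<'E'
np.set_printoptions(precision=4,suppress=True)
def st():
    o=get_obs();R=np.array(o['eef_rot']);print(o['time_s'],"tcp",o['tcp_pos'],"yaw",np.degrees(np.arctan2(R[1,0],R[0,0])),"z",R[:,2],"F",o['contact_force'],"w",o['gripper_width'],"j",np.array(o['joints']));return o
def delta(target,yaw=None):
    o=st();R=np.array(o['eef_rot']);print("tool mm",R.T@(np.array(target)-o['tcp_pos'])*1000)
E
python3 - <<'E'
from h import *
delta([.5477,.2728,.092])
i=camera("top")[:,:,::-1];cv2.imwrite("pics/t1.png",cv2.resize(i[130:280,120:320],None,fx=4,fy=4))
i=camera("side")[:,:,::-1];cv2.imwrite("pics/s1.png",cv2.resize(i[80:230,180:380],None,fx=4,fy=4))
E
```

```text
2.225 tcp [0.5334 0.2735 0.1861] yaw 179.38020736695162 z [-0.0041 -0.0034 -1.    ] F [ 0.1844 -0.2287  0.0137] w 0.08720073293107165 j [ 45.7811  16.3756 -13.9045  -0.0407 -60.0239 -46.3801]
tool mm [-14.6633  -0.1934  94.0235]
```

View pics/t1.png

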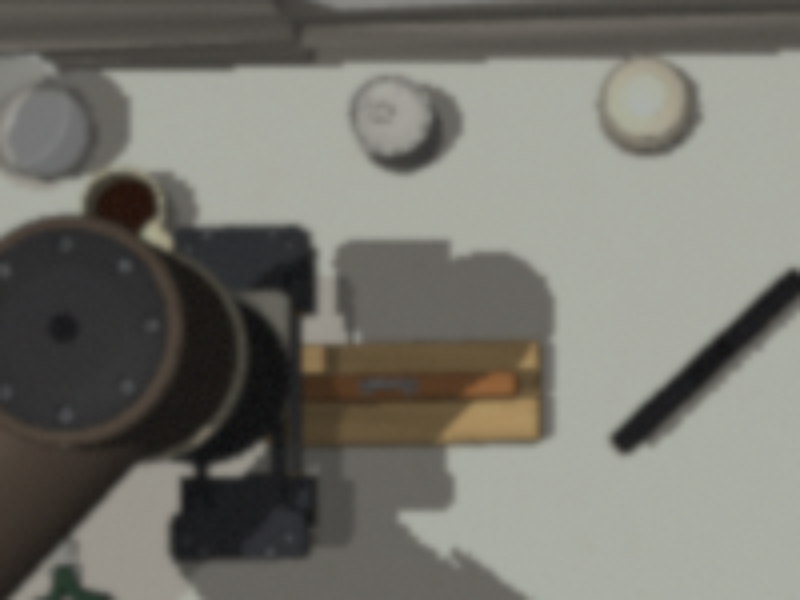

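View pics/s1.png

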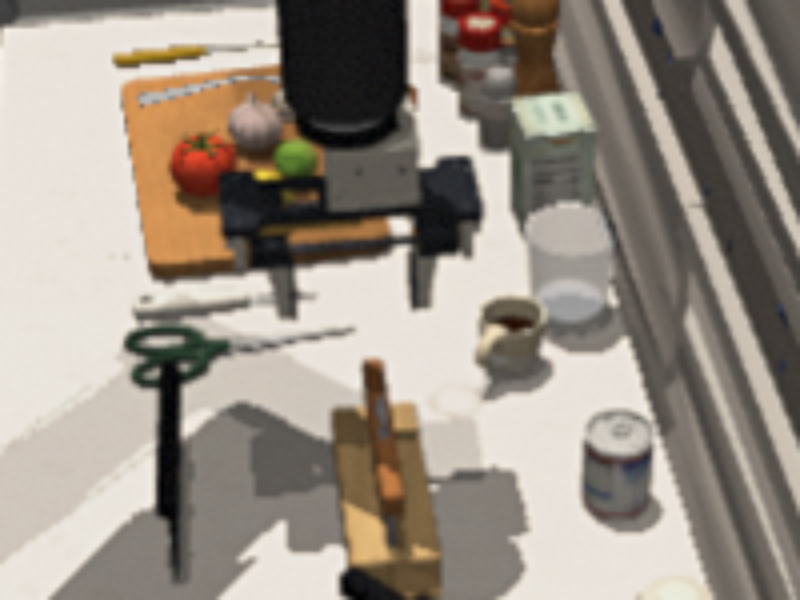

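The gripper is open above the handle's +y end, and the eye (top crop px 388,385) is free. I descend and close.

Request:
{"fn": "apply_moves", "kwargs": {
  "deltas": [1,-14.5,0,20,0,0,0,1,0,0,25,0,0,0,1,0,0,25,0,0,0,1,0,0,14,0,0,0,1,0,0,10,0,0,0,1,0,0,0,0,0,0]
}}

```text
time_s: 3.08
tcp_pos: [0.5492, 0.2746, 0.0943]
eef_rot: [[-1.0, 0.01, -0.0], [0.01, 1.0, -0.0], [0.0, -0.0, -1.0]]
contact_force: [0.1, -0.7, -0.1]
gripper_width: 0.0876
```

Run:
```python
from h import *
delta([.5477,.2728,.092])
```

```text
3.075 tcp [0.5492 0.2746 0.0943] yaw 179.43567749002776 z [-0.0004 -0.0005 -1.    ] F [ 0.1206 -0.6642 -0.0787] w 0.08759645564470579 j [ 44.7733  22.7681 -18.0832   0.0035 -49.1833 -45.3399]
tool mm [ 1.4518 -1.8523  2.2524]
```

Request:
{"fn": "apply_moves", "kwargs": {
  "deltas": [1,1.5,-2,2,0,0,0,0.3,0,0,0,0,0,0,0,0,0,0,0,0,0,0,0,0,0,0,0,0,0,0,0,0,0,0,0,0,0,0,0,0,0,0,0,0,0,0,0,0,0,0,0,0,0,0,0],
  "squeeze": 20
}}

```text
validation failed for argument at $.de...
```

Run:
```python
from h import *
st()
```

```text
3.075 tcp [0.5492 0.2746 0.0943] yaw 179.43567749002776 z [-0.0004 -0.0005 -1.    ] F [ 0.1206 -0.6642 -0.0787] w 0.08759645564470579 j [ 44.7733  22.7681 -18.0832   0.0035 -49.1833 -45.3399]
```

Wrong row count; I'll send that again.

Request:
{"fn": "apply_moves", "kwargs": {
  "deltas": [1,1.5,-2,2,0,0,0,0.3,0,0,0,0,0,0,0,0,0,0,0,0,0,0,0,0,0,0,0,0,0,0,0,0,0,0,0,0,0,0,0,0,0,0],
  "squeeze": 20
}}

```text
time_s: 3.82
tcp_pos: [0.5476, 0.2727, 0.0926]
eef_rot: [[-1.0, 0.01, -0.0], [0.01, 1.0, -0.0], [0.0, -0.0, -1.0]]
contact_force: [0.2, 0.1, -0.1]
gripper_width: 0.043
```

Run:
```python
from h import *
st()
```

```text
3.825 tcp [0.5476 0.2727 0.0926] yaw 179.42797669525967 z [-0.     -0.0001 -1.    ] F [ 0.1789  0.094  -0.1183] w 0.0429621826367012 j [ 44.7405  22.6844 -18.4988   0.0023 -48.8194 -45.314 ]
```

Request:
{"fn": "apply_moves", "kwargs": {
  "deltas": [0,0,0,0,0,0,0,0,0,0,0,0,0,0,0,0,0,0,0,0,0,0,0,0,0,0,0,0,0,0,0,0,0,0,0],
  "squeeze": 20
}}

```text
time_s: 4.45
tcp_pos: [0.5477, 0.2727, 0.0926]
eef_rot: [[-1.0, 0.01, 0.0], [0.01, 1.0, 0.0], [-0.0, 0.0, -1.0]]
contact_force: [0.2, 0.3, -0.2]
gripper_width: 0.0178
```

Request:
{"fn": "apply_moves", "kwargs": {
  "deltas": [0,0,0,0,0,0,0,0,0,0,0,0,0,0,0,0,0,-2,0,0,0,0,0,0,-4,0,0,0],
  "squeeze": 50
}}

```text
time_s: 4.95
tcp_pos: [0.5474, 0.2725, 0.0984]
eef_rot: [[-1.0, 0.01, -0.001], [0.01, 1.0, -0.0], [0.001, -0.0, -1.0]]
contact_force: [1.1, 0.5, -1.9]
gripper_width: 0.0177
```

Run:
```python
from h import *
st()
```

```text
4.95 tcp [0.5474 0.2725 0.0984] yaw 179.42091538619908 z [-0.0006 -0.0004 -1.    ] F [ 1.0746  0.5195 -1.8694] w 0.01770500079266105 j [ 44.741   22.2972 -18.176   -0.0102 -49.5664 -45.3134]
```

Request:
{"fn": "apply_moves", "kwargs": {
  "deltas": [0,0,0,-5,0,0,0,0,0,0,-10,0,0,0,0,0,0,-20,0,0,0,0,0,0,-30,0,0,0,0,0,0,-40,0,0,0,0,0,0,-30,0,0,0,0,0,0,-20,0,0,0,0,0,0,-10,0,0,0,0,0,0,0,0,0,0,0,0,0,0,0,0,0]
}}

```text
time_s: 6.2
tcp_pos: [0.5472, 0.2724, 0.2625]
eef_rot: [[-1.0, 0.01, -0.001], [0.01, 1.0, -0.001], [0.001, -0.001, -1.0]]
contact_force: [0.7, 0.2, -1.8]
gripper_width: 0.0177
```

Run:
```python
from h import *
st()
t=camera("top")[:,:,::-1];s=camera("side")[:,:,::-1]
cv2.imwrite("pics/t2f.png",t);cv2.imwrite("pics/s2f.png",s)
cv2.imwrite("pics/t2.png",cv2.resize(t[170:270,160:290],None,fx=6,fy=6))
cv2.imwrite("pics/s2.png",cv2.resize(s[80:205,200:360],None,fx=4.8,fy=4.8))
```

```text
6.2 tcp [0.5472 0.2724 0.2625] yaw 179.41992695520426 z [-0.0013 -0.0008 -1.    ] F [ 0.7307  0.2052 -1.7973] w 0.017663609952480605 j [ 44.74    14.1606  -6.4875  -0.022  -69.4388 -45.3123]
```

View pics/t2.png

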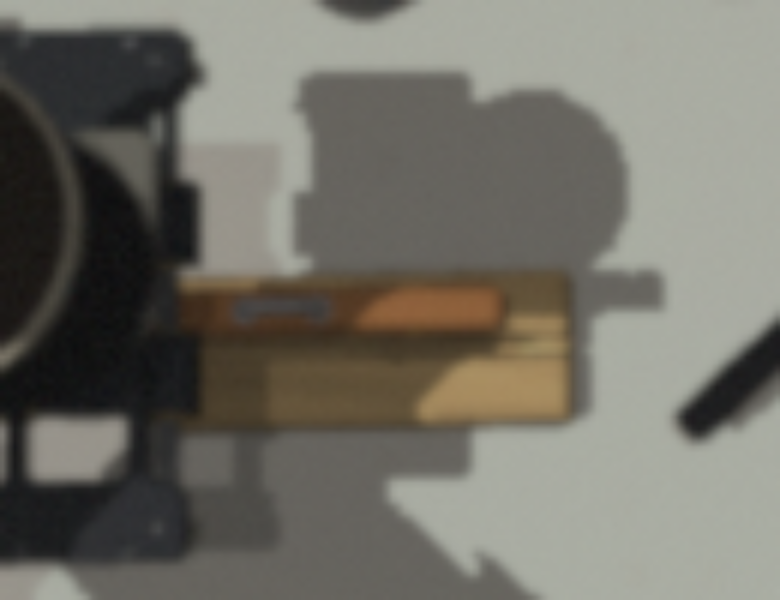

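View pics/s2.png

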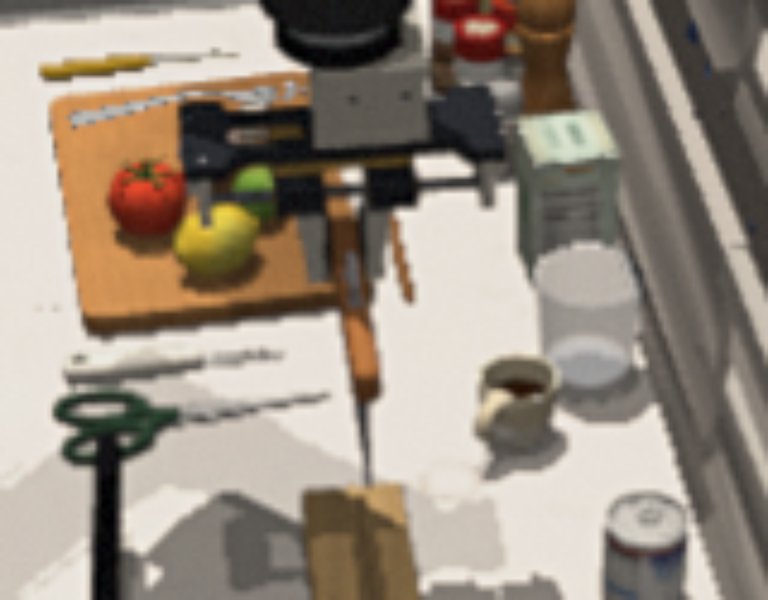

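Run:
```python
from h import *
t=C(160,170,6);s=C(200,80,4.8)
print("eye",[plane("top",t(u,308),.289) for u in(230,281,332)])
print("tri eye",tri(t(281,308),s(351,270)))
for z in(.2719,.265,.28): print("hend",z,plane("top",t(505,309),z))
print("hend tri",tri(t(505,309),s(367,372)))
print(proj("side",[[.547,.206,.292],[.547,.206,.272]]),s(351,270))
```

```text
eye [array([0.5454, 0.2248, 0.289 ]), array([0.5449, 0.2055, 0.289 ]), array([0.5444, 0.1862, 0.289 ])]
tri eye (array([0.5447, 0.2054, 0.2895]), np.float64(0.0003627762089784943))
hend 0.2719 [0.5438 0.1223 0.2719]
hend 0.265 [0.5444 0.1229 0.265 ]
hend 0.28 [0.5431 0.1217 0.28  ]
hend tri (array([0.5442, 0.122 , 0.2754]), np.float64(0.0014754138604864589))
[[273.5529 134.9393]
 [273.7256 140.7384]] (272.7291666666667, 135.85416666666669)
```

Run:
```python
from h import *
s=cv2.imread("pics/side0.png");t=cv2.imread("pics/top0.png")
cv2.imwrite("pics/z_s.png",cv2.resize(s[265:305,245:305],None,fx=13,fy=13,interpolation=cv2.INTER_NEAREST))
cv2.imwrite("pics/z_t.png",cv2.resize(t[205:265,360:410],None,fx=10,fy=10,interpolation=cv2.INTER_NEAREST))
for z in(.145,.15,.155): print(z,proj("side",[[.4519,-.2197,z],[.4917,-.2156,z]]).ravel(),proj("top",[[.4519,-.2197,z],[.4917,-.2156,z]]).ravel())
```

```text
0.145 [253.9738 287.3142 270.1513 284.4263] [384.4057 258.079  382.0578 242.3077]
0.15 [253.8665 285.9965 270.0888 283.1063] [384.7866 258.0533 382.4284 242.2207]
0.155 [253.7585 284.6714 270.0261 281.7788] [385.1705 258.0274 382.802  242.1331]
```

View pics/z_s.png

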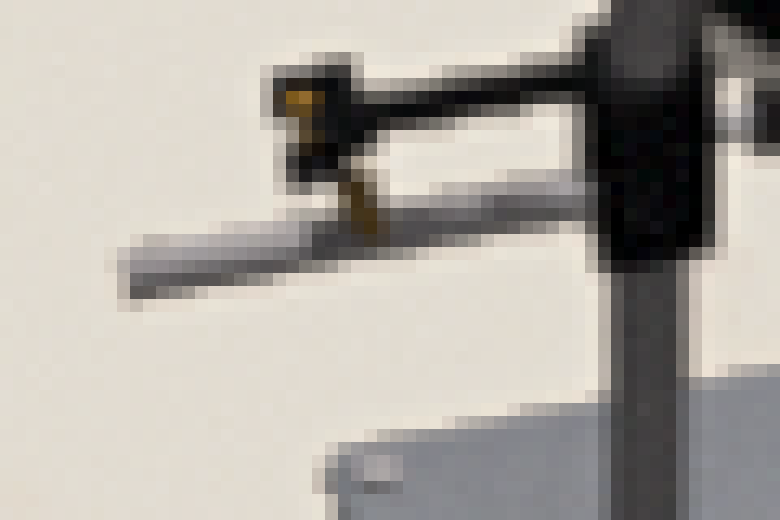

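View pics/z_t.png

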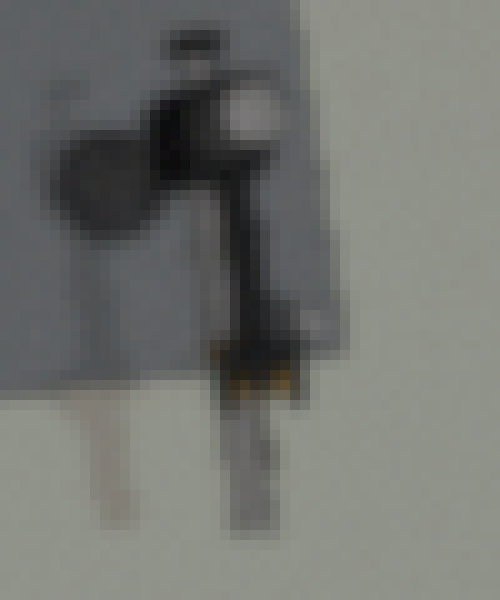

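Request:
{"fn": "apply_moves", "kwargs": {
  "deltas": [0,4,-15,-10,0,0,0,0,9,-30,-10,0,0,0,0,9,-30,0,0,0,0,0,9,-30,0,0,0,0,0,9,-30,0,0,0,0,0,9,-30,0,0,0,0,0,9,-30,0,0,0,0,0,9,-30,0,0,0,0,0,9,-30,0,0,0,0,0,9,-30,0,0,0,0,0,9,-30,0,0,0,0,0,9,-30,0,0,0,0,0,9,-30,0,0,0,0,0,9,-30,0,0,0,0,0,6,-16,0,0,0,0,0,0,-8,0,0,0,0,0,0,0,0,0,0,-3.2,0,0,0,0,0,0,-3.2,0,0,0,0,0,0,0,0,0,0,0,0,0,0,0]
}}

```text
validation failed for argument at $.de...
```

```bash
cat >> h.py <<'E'
O=np.array([.5514,-.2094]);a=np.radians(5.8);ex=np.array([np.cos(a),np.sin(a)]);ey=np.array([-ex[1],ex[0]])
EYE=np.array([1.,-67,-16.4])
def eye():
    o=get_obs();R=np.array(o['eef_rot']);e=np.array(o['tcp_pos'])+R@EYE/1e3
    d=e[:2]-O;return np.array([d@ex,d@ey,e[2]])*1000
E
python3 - <<'E'
from h import *
st();print("eye in stand mm",eye())
t=camera("top")[:,:,::-1];s=camera("side")[:,:,::-1]
cv2.imwrite("pics/t3f.png",t);cv2.imwrite("pics/s3f.png",s)
cv2.imwrite("pics/t3.png",cv2.resize(t[180:300,290:430],None,fx=5.5,fy=5.5))
cv2.imwrite("pics/s3.png",cv2.resize(s[160:340,180:340],None,fx=3.3,fy=3.3))
E
```

```text
6.3 tcp [0.5473 0.2724 0.2625] yaw 179.4231444961481 z [-0.0014 -0.0011 -1.    ] F [ 0.1674  0.0993 -1.224 ] w 0.017555840084206492 j [ 44.7396  14.1769  -6.4791  -0.0124 -69.449  -45.312 ]
eye in stand mm [ 36.172  413.2923 278.9399]
```

View pics/t3.png

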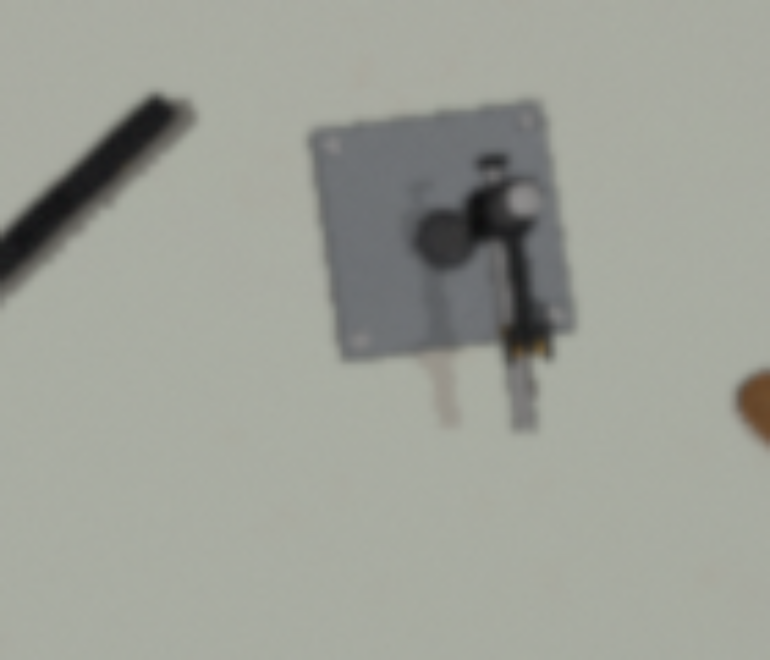

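View pics/s3.png

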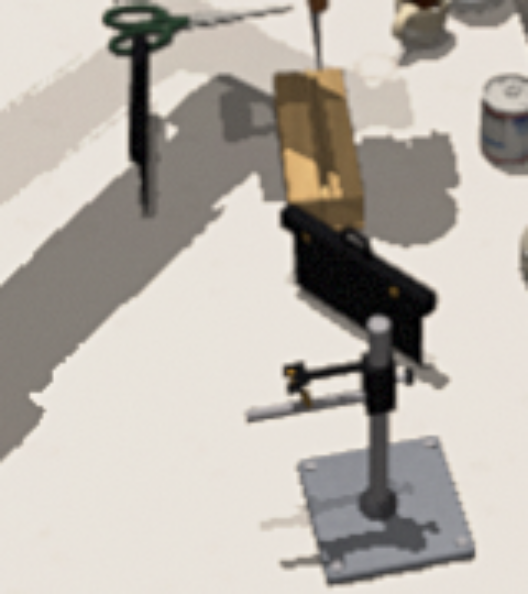

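Request:
{"fn": "apply_moves", "kwargs": {
  "deltas": [0,4,-15,-10,0,0,0,0,9,-30,-10,0,0,0,0,9,-30,0,0,0,0,0,9,-30,0,0,0,0,0,9,-30,0,0,0,0,0,9,-30,0,0,0,0,0,9,-30,0,0,0,0,0,9,-30,0,0,0,0,0,9,-30,0,0,0,0,0,9,-30,0,0,0,0,0,9,-30,0,0,0,0,0,9,-30,0,0,0,0,0,9,-30,0,0,0,0,0,9,-30,0,0,0,0,0,6,-16,0,0,0,0,0,0,-8,0,0,0,0,0,0,0,0,0,0,-3.2,0,0,0,0,0,0,-3.2,0,0,0,0,0,0,0]
}}

```text
time_s: 8.78
tcp_pos: [0.4164, -0.155, 0.2837]
eef_rot: [[-0.995, -0.101, 0.0], [-0.101, 0.995, 0.0], [-0.0, -0.0, -1.0]]
contact_force: [0.3, -0.8, -1.0]
gripper_width: 0.0178
```

Run:
```python
from h import *
st();print("eye in stand mm",eye())
t=camera("top")[:,:,::-1];s=camera("side")[:,:,::-1]
cv2.imwrite("pics/t4f.png",t);cv2.imwrite("pics/s4f.png",s)
cv2.imwrite("pics/t4.png",cv2.resize(t[180:300,290:430],None,fx=5.5,fy=5.5))
cv2.imwrite("pics/s4.png",cv2.resize(s[160:340,180:340],None,fx=3.3,fy=3.3))
```

```text
8.775 tcp [ 0.4164 -0.155   0.2837] yaw -174.18113760226828 z [ 0.0002  0.     -1.    ] F [ 0.2592 -0.8333 -0.994 ] w 0.01779568832957235 j [  5.1528  -3.2907 -23.4415  -0.     -69.8385   0.666 ]
eye in stand mm [-129.8327    0.736   300.0608]
```

View pics/t4.png

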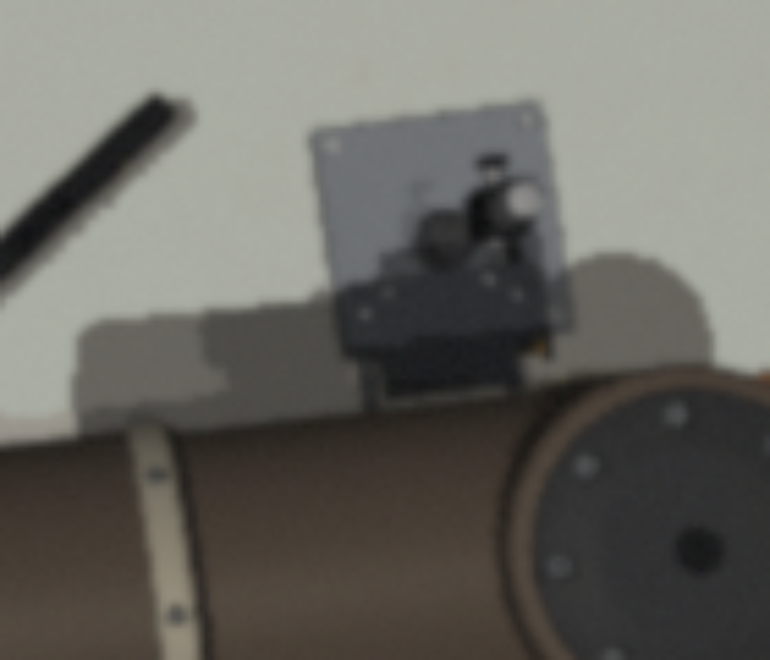

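View pics/s4.png

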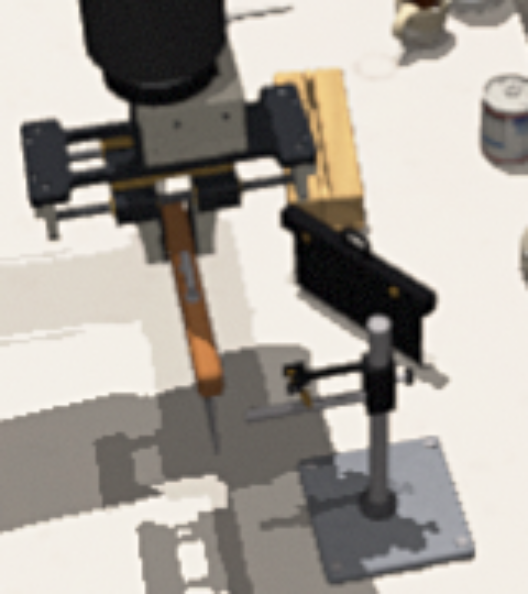

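The scraper hangs straight in the hand. It is in front of the peg by the joint readings and in the side view. I lower it with the eye about 27 mm below the sighted axis, move under the peg, then feel upward.

Request:
{"fn": "apply_moves", "kwargs": {
  "deltas": [0,0,0,15,0,0,0,0,0,0,30,0,0,0,0,0,0,30,0,0,0,0,0,0,30,0,0,0,0,0,0,30,0,0,0,0,0,-0.7,25,0,0,0,0,0,0,14,0,0,0,0,0,0,0,0,0,0,0,-5,0,0,0,0,0,0,-10,0,0,0,0,0,0,-10,0,0,0,0,0,0,-10,0,0,0,0,0,0,-5,0,0,0,0,0,0,-2,0,0,0,0,0,0,0,0,0,0,0,0,0,0,0,0,0,0,0,0]
}}

```text
validation failed for argument at $.de...
```

Run:
```python
from h import *
st();print("eye in stand mm",eye())
s=camera("side")[:,:,::-1]
cv2.imwrite("pics/s5.png",cv2.resize(s[200:340,200:340],None,fx=4.2,fy=4.2))
st()
```

```text
8.875 tcp [ 0.4164 -0.155   0.2836] yaw -174.2315631061765 z [ 0.0001  0.     -1.    ] F [ 0.0846 -0.5289 -1.1329] w 0.01802545188334733 j [  5.1607  -3.2876 -23.4436  -0.0006 -69.8398   0.608 ]
eye in stand mm [-129.8864    0.7947  300.0206]
8.925 tcp [ 0.4164 -0.155   0.2836] yaw -174.22152685325503 z [ 0.  0. -1.] F [ 0.0686 -0.1196 -0.8314] w 0.017512548915926508 j [  5.1606  -3.2843 -23.4446  -0.0016 -69.838    0.6184]
```

View pics/s5.png

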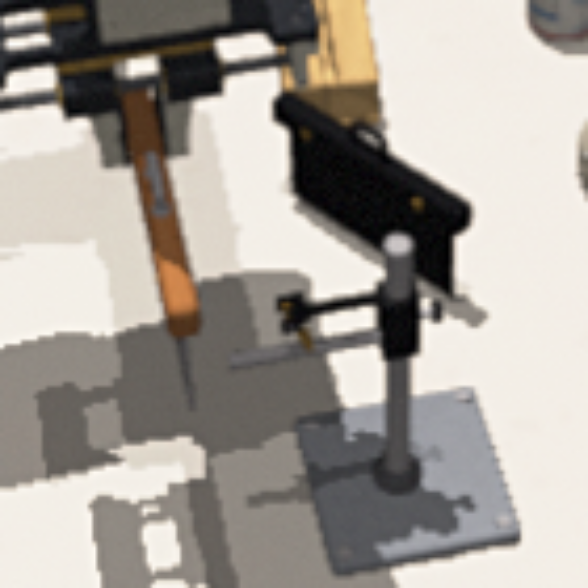

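Request:
{"fn": "apply_moves", "kwargs": {
  "deltas": [0,0,0,15,0,0,0,0,0,0,30,0,0,0,0,0,0,30,0,0,0,0,0,0,30,0,0,0,0,0,0,30,0,0,0,0,0,-0.7,25,0,0,0,0,0,0,14,0,0,0,0,0,0,0,0,0,0,0,-5,0,0,0,0,0,0,-10,0,0,0,0,0,0,-10,0,0,0,0,0,0,-10,0,0,0,0,0,0,-5,0,0,0,0,0,0,-2,0,0,0,0,0,0,0,0,0,0,0,0,0,0,0,0,0,0,0]
}}

```text
time_s: 10.92
tcp_pos: [0.4579, -0.1515, 0.1096]
eef_rot: [[-0.995, -0.101, -0.0], [-0.101, 0.995, 0.0], [0.0, 0.0, -1.0]]
contact_force: [-0.6, -0.5, -2.4]
gripper_width: 0.0177
```

Run:
```python
from h import *
print("eye in stand mm",eye())
s=camera("side")[:,:,::-1]
cv2.imwrite("pics/s6.png",cv2.resize(s[220:330,220:330],None,fx=5.4,fy=5.4))
st()
```

```text
eye in stand mm [-88.1332   0.0483 125.9509]
10.975 tcp [ 0.4579 -0.1515  0.1096] yaw -174.17804287567938 z [-0.0001  0.     -1.    ] F [ 0.5709 -0.7802 -0.9071] w 0.017757684576861554 j [  5.121   10.6715 -33.7288  -0.0021 -45.6047   0.7024]
```

View pics/s6.png

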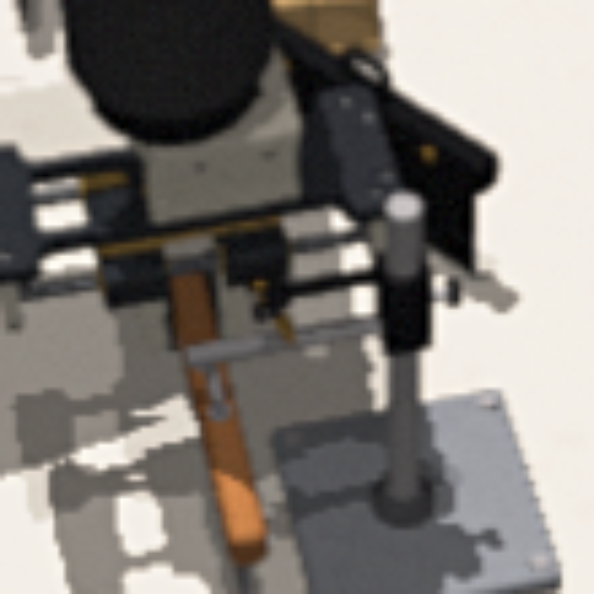

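Request:
{"fn": "apply_moves", "kwargs": {
  "deltas": [0,0,0,-2,0,0,0,0,0,0,-2,0,0,0,0,0,0,0,0,0,0,0,0,0,0,0,0,0]
}}

```text
time_s: 11.48
tcp_pos: [0.4582, -0.1515, 0.1136]
eef_rot: [[-0.995, -0.101, 0.0], [-0.101, 0.995, 0.0], [-0.0, 0.0, -1.0]]
contact_force: [-0.8, -0.2, -0.8]
gripper_width: 0.0177
```

Request:
{"fn": "apply_moves", "kwargs": {
  "deltas": [0,0,0,-1,0,0,0,0,0,0,0,0,0,0]
}}

```text
time_s: 11.72
tcp_pos: [0.4582, -0.1515, 0.1146]
eef_rot: [[-0.995, -0.102, 0.0], [-0.102, 0.995, 0.0], [-0.0, 0.0, -1.0]]
contact_force: [-1.4, -0.1, -1.7]
gripper_width: 0.0179
```

Request:
{"fn": "apply_moves", "kwargs": {
  "deltas": [0,0,0,-0.7,0,0,0,0,0,0,0,0,0,0]
}}

```text
time_s: 11.98
tcp_pos: [0.4581, -0.1514, 0.1151]
eef_rot: [[-0.995, -0.101, -0.0], [-0.101, 0.995, 0.0], [0.0, 0.0, -1.0]]
contact_force: [-0.3, 0.4, -3.2]
gripper_width: 0.0175
```

Run:
```python
from h import *
print("eye in stand mm",eye());st()
```

```text
eye in stand mm [-87.9198   0.0972 131.5193]
11.975 tcp [ 0.4581 -0.1514  0.1151] yaw -174.17593755360065 z [-0.0002  0.0001 -1.    ] F [-0.2889  0.3639 -3.2219] w 0.017532493800161513 j [  5.1251  10.2467 -33.3363  -0.0114 -46.4262   0.7068]
```

Request:
{"fn": "apply_moves", "kwargs": {
  "deltas": [0,0,0,0,0,0,0,0,0,0,0,0,0,0]
}}

```text
time_s: 12.22
tcp_pos: [0.4581, -0.1514, 0.1152]
eef_rot: [[-0.995, -0.102, -0.0], [-0.102, 0.995, 0.0], [0.0, 0.0, -1.0]]
contact_force: [0.3, -0.3, -2.5]
gripper_width: 0.0179
```

Request:
{"fn": "apply_moves", "kwargs": {
  "deltas": [0,0,0,-0.4,0,0,0,0,0,0,0,0,0,0]
}}

```text
time_s: 12.48
tcp_pos: [0.4581, -0.1514, 0.1155]
eef_rot: [[-0.995, -0.101, -0.0], [-0.101, 0.995, 0.0], [0.0, 0.0, -1.0]]
contact_force: [0.3, 0.4, -5.6]
gripper_width: 0.0181
```

Run:
```python
from h import *
print("eye in stand mm",eye());o=st();print(o['ft_torque'])
```

```text
eye in stand mm [-87.9425   0.1407 131.8906]
12.475 tcp [ 0.4581 -0.1514  0.1155] yaw -174.1760633654381 z [-0.0003  0.0002 -1.    ] F [ 0.2568  0.3608 -5.6366] w 0.0180818676134255 j [  5.1289  10.2166 -33.3108  -0.0147 -46.4864   0.7052]
[ 0.5809 -0.2434  0.0667]
```

Contact at TCP z ≈ 0.1149, reaching about 4 N. That puts the wire top on the peg's underside, so the peg axis is at about 0.149 and the eye is centred on it at TCP z 0.133. I back off, rise and look.

Request:
{"fn": "apply_moves", "kwargs": {
  "deltas": [0,0,0,3,0,0,0,0,6,0,0,0,0,0,0,12,0,0,0,0,0,0,10,0,0,0,0,0,0,4,0,0,0,0,0,0,0,0,-10,0,0,0,0,0,0,-10.2,0,0,0,0,0,0,0,0,0,0,0,0,0,0,0,0,0]
}}

```text
time_s: 13.6
tcp_pos: [0.4265, -0.1546, 0.1329]
eef_rot: [[-0.995, -0.102, 0.0], [-0.102, 0.995, 0.0], [-0.0, 0.0, -1.0]]
contact_force: [-1.1, -0.2, -1.1]
gripper_width: 0.0176
```

Run:
```python
from h import *
print("eye in stand mm",eye());o=st();print(o['ft_torque'])
s=camera("side")[:,:,::-1]
cv2.imwrite("pics/s7f.png",s)
cv2.imwrite("pics/s7.png",cv2.resize(s[250:310,230:310],None,fx=10,fy=10,interpolation=cv2.INTER_CUBIC))
```

```text
eye in stand mm [-119.7098    0.0991  149.3039]
13.6 tcp [ 0.4265 -0.1546  0.1329] yaw -174.17303015900603 z [ 0.0003  0.0002 -1.    ] F [-1.1387 -0.218  -1.1121] w 0.017634218458478682 j [  5.0737   6.1558 -35.47    -0.0102 -48.3558   0.76  ]
[ 0.1454 -0.0267 -0.0113]
```

View pics/s7.png

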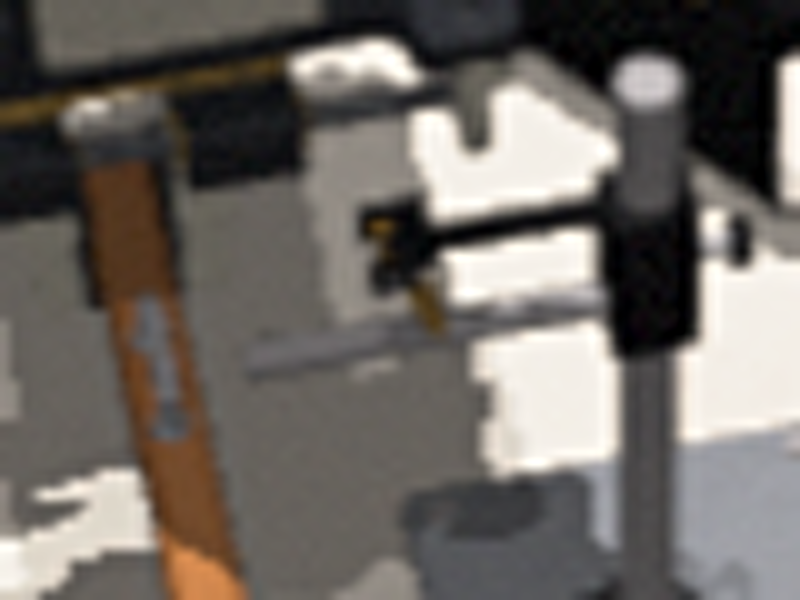

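Request:
{"fn": "apply_moves", "kwargs": {
  "deltas": [0,-3,0,0,0,0,0,0,-3,0,0,0,0,0,0,0,0,0,0,0,0]
}}

```text
time_s: 14.02
tcp_pos: [0.4326, -0.1541, 0.1327]
eef_rot: [[-0.995, -0.102, -0.0], [-0.102, 0.995, -0.0], [0.0, -0.0, -1.0]]
contact_force: [0.1, 0.3, -1.2]
gripper_width: 0.0176
```

Request:
{"fn": "apply_moves", "kwargs": {
  "deltas": [0,-1,0,0,0,0,0,0,-1,0,0,0,0,0]
}}

```text
time_s: 14.28
tcp_pos: [0.4343, -0.1539, 0.1328]
eef_rot: [[-0.995, -0.102, -0.0], [-0.102, 0.995, 0.0], [0.0, 0.0, -1.0]]
contact_force: [-0.5, -0.1, -2.2]
gripper_width: 0.0175
```

Request:
{"fn": "apply_moves", "kwargs": {
  "deltas": [0,-1,0,0,0,0,0,0,-0.5,0,0,0,0,0]
}}

```text
time_s: 14.52
tcp_pos: [0.4359, -0.1538, 0.1329]
eef_rot: [[-0.995, -0.102, 0.0], [-0.102, 0.995, -0.0], [-0.0, -0.0, -1.0]]
contact_force: [-1.2, 0.0, -1.2]
gripper_width: 0.0177
```

Request:
{"fn": "apply_moves", "kwargs": {
  "deltas": [0,-1,0,0,0,0,0,0,-0.5,0,0,0,0,0]
}}

```text
time_s: 14.78
tcp_pos: [0.4374, -0.1536, 0.1329]
eef_rot: [[-0.995, -0.102, 0.0], [-0.102, 0.995, -0.0], [-0.0, -0.0, -1.0]]
contact_force: [-1.1, 0.5, -2.1]
gripper_width: 0.0176
```

Request:
{"fn": "apply_moves", "kwargs": {
  "deltas": [0,-1,0,0,0,0,0,0,-1,0,0,0,0,0]
}}

```text
time_s: 15.02
tcp_pos: [0.4394, -0.1534, 0.1329]
eef_rot: [[-0.995, -0.102, -0.0], [-0.102, 0.995, -0.0], [0.0, 0.0, -1.0]]
contact_force: [0.1, 0.7, -0.7]
gripper_width: 0.018
```

Request:
{"fn": "apply_moves", "kwargs": {
  "deltas": [0,-1,0,0,0,0,0,0,-1,0,0,0,0,0]
}}

```text
time_s: 15.28
tcp_pos: [0.4414, -0.1532, 0.1329]
eef_rot: [[-0.995, -0.102, -0.0], [-0.102, 0.995, -0.0], [0.0, -0.0, -1.0]]
contact_force: [-0.4, 0.1, -1.2]
gripper_width: 0.0178
```

Request:
{"fn": "apply_moves", "kwargs": {
  "deltas": [0,-1,0,0,0,0,0,0,-1,0,0,0,0,0]
}}

```text
time_s: 15.52
tcp_pos: [0.4433, -0.153, 0.1329]
eef_rot: [[-0.995, -0.102, -0.0], [-0.102, 0.995, -0.0], [0.0, -0.0, -1.0]]
contact_force: [-0.6, -0.2, -1.6]
gripper_width: 0.0175
```

Request:
{"fn": "apply_moves", "kwargs": {
  "deltas": [0,-1,0,0,0,0,0,0,-1,0,0,0,0,0]
}}

```text
time_s: 15.78
tcp_pos: [0.4453, -0.1528, 0.1329]
eef_rot: [[-0.995, -0.102, -0.0], [-0.102, 0.995, -0.0], [0.0, -0.0, -1.0]]
contact_force: [0.4, 1.0, -0.8]
gripper_width: 0.0181
```

Request:
{"fn": "apply_moves", "kwargs": {
  "deltas": [0,-1,0,0,0,0,0,0,-1,0,0,0,0,0]
}}

```text
time_s: 16.02
tcp_pos: [0.4473, -0.1526, 0.1329]
eef_rot: [[-0.995, -0.102, -0.0], [-0.102, 0.995, 0.0], [0.0, 0.0, -1.0]]
contact_force: [0.5, -0.2, -0.3]
gripper_width: 0.018
```

Request:
{"fn": "apply_moves", "kwargs": {
  "deltas": [0,-1,0,0,0,0,0,0,-1,0,0,0,0,0]
}}

```text
time_s: 16.27
tcp_pos: [0.4493, -0.1524, 0.1329]
eef_rot: [[-0.995, -0.102, 0.0], [-0.102, 0.995, 0.0], [-0.0, 0.0, -1.0]]
contact_force: [-0.1, -0.3, -1.4]
gripper_width: 0.0175
```

Run:
```python
from h import *
print("eye in stand mm",eye());o=st();print(o['ft_torque'])
s=camera("side")[:,:,::-1]
cv2.imwrite("pics/s8.png",cv2.resize(s[250:310,230:310],None,fx=10,fy=10,interpolation=cv2.INTER_CUBIC))
```

```text
eye in stand mm [-96.7501   0.0633 149.2686]
16.275 tcp [ 0.4493 -0.1524  0.1329] yaw -174.17137207653198 z [ 0.  0. -1.] F [-0.069  -0.3178 -1.4296] w 0.017478022134608008 j [  5.113    8.1411 -33.0683  -0.0006 -48.7903   0.716 ]
[ 0.2089 -0.0509 -0.0346]
```

View pics/s8.png

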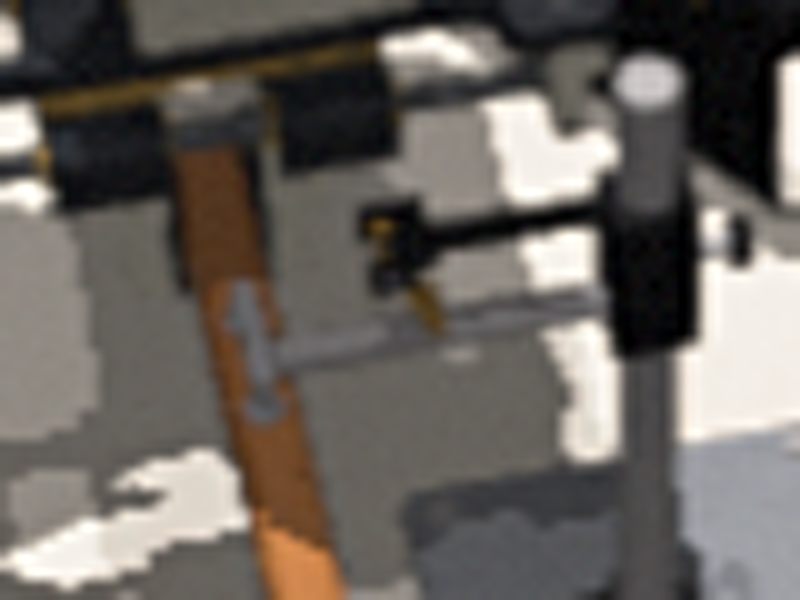

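The peg now meets the eye at crop px (265,357), between its two legs, with no force. I carry on.

Request:
{"fn": "apply_moves", "kwargs": {
  "deltas": [0,-1,0,0,0,0,0,0,-1,0,0,0,0,0]
}}

```text
time_s: 16.58
tcp_pos: [0.4513, -0.1522, 0.1329]
eef_rot: [[-0.995, -0.102, 0.0], [-0.102, 0.995, 0.0], [-0.0, -0.0, -1.0]]
contact_force: [-0.5, 0.0, -1.5]
gripper_width: 0.0178
```

Request:
{"fn": "apply_moves", "kwargs": {
  "deltas": [0,-1,0,0,0,0,0,0,-1,0,0,0,0,0]
}}

```text
time_s: 16.82
tcp_pos: [0.4533, -0.152, 0.1329]
eef_rot: [[-0.995, -0.102, -0.0], [-0.102, 0.995, 0.0], [0.0, 0.0, -1.0]]
contact_force: [-0.1, 0.8, -0.7]
gripper_width: 0.0175
```

Request:
{"fn": "apply_moves", "kwargs": {
  "deltas": [0,-1,0,0,0,0,0,0,-1,0,0,0,0,0]
}}

```text
time_s: 17.08
tcp_pos: [0.4553, -0.1518, 0.1328]
eef_rot: [[-0.995, -0.102, -0.0], [-0.102, 0.995, -0.0], [0.0, -0.0, -1.0]]
contact_force: [-0.6, -0.1, -1.1]
gripper_width: 0.0176
```

Request:
{"fn": "apply_moves", "kwargs": {
  "deltas": [0,-1.5,0,0,0,0,0,0,-1.5,0,0,0,0,0,0,-1.5,0,0,0,0,0]
}}

```text
time_s: 17.45
tcp_pos: [0.4599, -0.1513, 0.1329]
eef_rot: [[-0.995, -0.102, 0.0], [-0.102, 0.995, 0.0], [-0.0, 0.0, -1.0]]
contact_force: [0.1, -0.3, -0.4]
gripper_width: 0.0175
```

Request:
{"fn": "apply_moves", "kwargs": {
  "deltas": [0,-1.5,0,0,0,0,0,0,-1.5,0,0,0,0,0,0,-1.5,0,0,0,0,0]
}}

```text
time_s: 17.82
tcp_pos: [0.4643, -0.1508, 0.1329]
eef_rot: [[-0.995, -0.102, -0.0], [-0.102, 0.995, 0.0], [0.0, 0.0, -1.0]]
contact_force: [0.3, 0.0, -0.9]
gripper_width: 0.0177
```

Run:
```python
from h import *
print("eye in stand mm",eye());o=st();print(o['ft_torque'])
s=camera("side")[:,:,::-1]
cv2.imwrite("pics/s9.png",cv2.resize(s[250:310,230:310],None,fx=10,fy=10,interpolation=cv2.INTER_CUBIC))
```

```text
eye in stand mm [-81.7165   0.0747 149.2544]
17.825 tcp [ 0.4643 -0.1508  0.1329] yaw -174.1703013011702 z [-0.  0. -1.] F [ 0.2615  0.0177 -0.9153] w 0.017712330354311648 j [  5.1374   9.4124 -31.4656  -0.0007 -49.1223   0.6927]
[ 0.1687 -0.0389  0.0023]
```

View pics/s9.png

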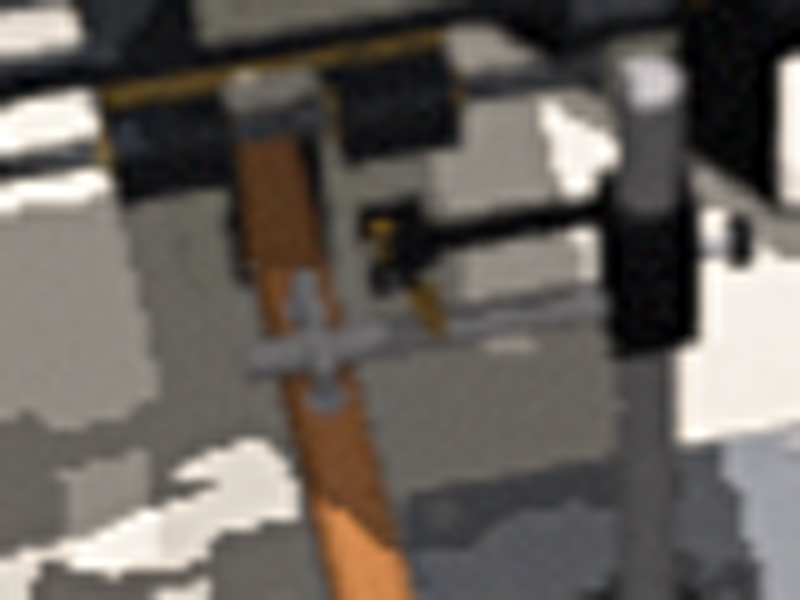

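The peg end shows on the near side of the eye (crop px 250,358), so the eye is threaded. I push on toward the flap.

Request:
{"fn": "apply_moves", "kwargs": {
  "deltas": [0,-2,0,0,0,0,0,0,-2,0,0,0,0,0,0,-2,0,0,0,0,0,0,-2,0,0,0,0,0]
}}

```text
time_s: 18.38
tcp_pos: [0.4723, -0.15, 0.1328]
eef_rot: [[-0.995, -0.102, -0.0], [-0.102, 0.995, -0.0], [0.0, -0.0, -1.0]]
contact_force: [0.1, 0.1, -1.2]
gripper_width: 0.0176
```

Request:
{"fn": "apply_moves", "kwargs": {
  "deltas": [0,-2,0,0,0,0,0,0,-2,0,0,0,0,0,0,-2,0,0,0,0,0]
}}

```text
time_s: 18.75
tcp_pos: [0.4783, -0.1494, 0.1329]
eef_rot: [[-0.995, -0.102, 0.0], [-0.102, 0.995, -0.0], [-0.0, -0.0, -1.0]]
contact_force: [-0.2, -0.1, -2.0]
gripper_width: 0.0178
```

Request:
{"fn": "apply_moves", "kwargs": {
  "deltas": [0,-1.5,0,0,0,0,0,0,-1.5,0,0,0,0,0]
}}

```text
time_s: 19.0
tcp_pos: [0.4811, -0.1491, 0.1328]
eef_rot: [[-0.995, -0.102, -0.0], [-0.102, 0.995, 0.0], [0.0, 0.0, -1.0]]
contact_force: [0.6, 0.5, -2.2]
gripper_width: 0.0177
```

Run:
```python
from h import *
print("eye in stand mm",eye());o=st();print(o['ft_torque'])
```

```text
eye in stand mm [-64.7878   0.0554 149.2422]
19.0 tcp [ 0.4811 -0.1491  0.1328] yaw -174.17393571200887 z [-0.0001  0.     -1.    ] F [ 0.5912  0.4732 -2.1621] w 0.01765467674082619 j [  5.1589  10.8295 -29.6241  -0.0011 -49.5506   0.6678]
[ 0.1652 -0.0372  0.0458]
```

Request:
{"fn": "apply_moves", "kwargs": {
  "deltas": [0,-1.5,0,0,0,0,0,0,-1.5,0,0,0,0,0]
}}

```text
time_s: 19.25
tcp_pos: [0.4842, -0.1488, 0.1329]
eef_rot: [[-0.995, -0.102, -0.0], [-0.102, 0.995, 0.0], [0.0, 0.0, -1.0]]
contact_force: [-0.5, 0.1, -0.3]
gripper_width: 0.0177
```

Request:
{"fn": "apply_moves", "kwargs": {
  "deltas": [0,-1.5,0,0,0,0,0,0,-1.5,0,0,0,0,0]
}}

```text
time_s: 19.5
tcp_pos: [0.4871, -0.1485, 0.1328]
eef_rot: [[-0.995, -0.102, -0.0], [-0.102, 0.995, 0.0], [0.0, 0.0, -1.0]]
contact_force: [0.5, 0.6, -0.8]
gripper_width: 0.0176
```

Run:
```python
from h import *
print("eye in stand mm",eye());o=st();print(o['ft_torque'])
s=camera("side")[:,:,::-1]
cv2.imwrite("pics/s10.png",cv2.resize(s[250:310,230:310],None,fx=10,fy=10,interpolation=cv2.INTER_CUBIC))
```

```text
eye in stand mm [-58.7924   0.0808 149.2368]
19.5 tcp [ 0.4871 -0.1485  0.1328] yaw -174.17339447141237 z [-0.0001  0.     -1.    ] F [ 0.5453  0.5819 -0.8279] w 0.017570949870136673 j [  5.169   11.3271 -28.9634  -0.0031 -49.7168   0.6596]
[ 0.1008  0.0844 -0.0007]
```

View pics/s10.png

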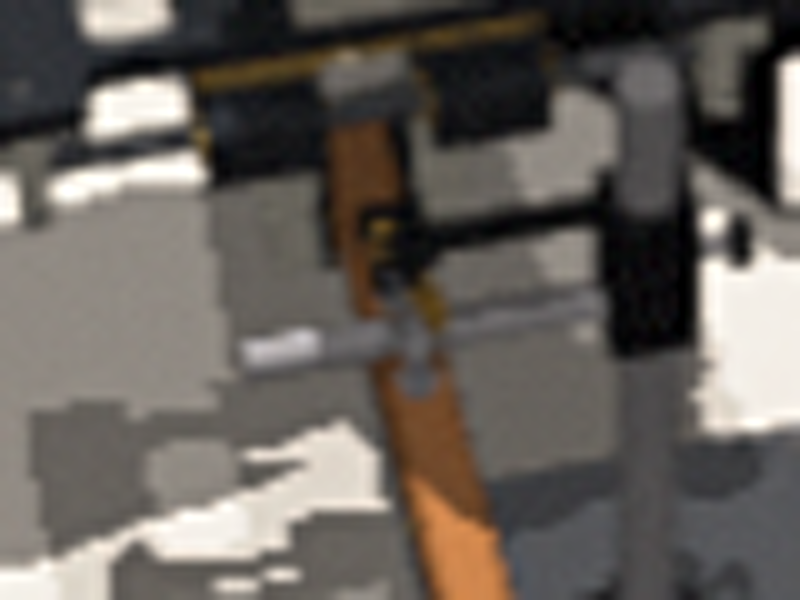

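The wire (crop px 412,330) is at the flap (430,300), with forces still negligible. I push on through the flap.

Request:
{"fn": "apply_moves", "kwargs": {
  "deltas": [0,-1.5,0,0,0,0,0,0,-1.5,0,0,0,0,0]
}}

```text
time_s: 19.8
tcp_pos: [0.4901, -0.1482, 0.1329]
eef_rot: [[-0.995, -0.102, -0.0], [-0.102, 0.995, -0.0], [0.0, -0.0, -1.0]]
contact_force: [-0.7, 0.3, -0.7]
gripper_width: 0.0178
```

Request:
{"fn": "apply_moves", "kwargs": {
  "deltas": [0,-1.5,0,0,0,0,0,0,-1.5,0,0,0,0,0]
}}

```text
time_s: 20.05
tcp_pos: [0.4931, -0.1479, 0.1329]
eef_rot: [[-0.995, -0.102, -0.0], [-0.102, 0.995, -0.0], [0.0, 0.0, -1.0]]
contact_force: [-0.7, -0.6, -1.3]
gripper_width: 0.0177
```

Run:
```python
from h import *
print("eye in stand mm",eye());o=st();print(o['ft_torque'])
s=camera("side")[:,:,::-1]
cv2.imwrite("pics/s11.png",cv2.resize(s[250:310,230:310],None,fx=10,fy=10,interpolation=cv2.INTER_CUBIC))
```

```text
eye in stand mm [-52.7567   0.0636 149.2522]
20.05 tcp [ 0.4931 -0.1479  0.1329] yaw -174.17245363409612 z [-0.0001 -0.     -1.    ] F [-0.7063 -0.5804 -1.2501] w 0.01770305297063653 j [  5.1763  11.8231 -28.2972  -0.0005 -49.8846   0.6515]
[ 0.146   0.1118 -0.0251]
```

View pics/s11.png

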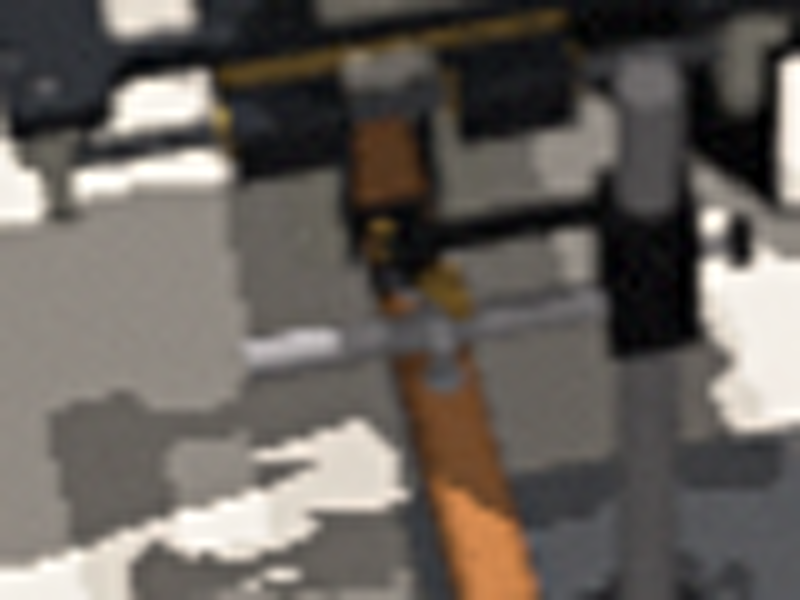

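The flap is visibly lifted by the wire (crop px 445,288). I continue past it.

Request:
{"fn": "apply_moves", "kwargs": {
  "deltas": [0,-1.5,0,0,0,0,0,0,-1.5,0,0,0,0,0,0,-1.5,0,0,0,0,0]
}}

```text
time_s: 20.48
tcp_pos: [0.4976, -0.1474, 0.1328]
eef_rot: [[-0.995, -0.102, -0.0], [-0.102, 0.995, -0.0], [0.0, 0.0, -1.0]]
contact_force: [0.5, 0.7, -2.2]
gripper_width: 0.0177
```

Request:
{"fn": "apply_moves", "kwargs": {
  "deltas": [0,-1.5,0,0,0,0,0,0,-1.5,0,0,0,0,0,0,-1.5,0,0,0,0,0]
}}

```text
time_s: 20.85
tcp_pos: [0.5021, -0.1469, 0.1329]
eef_rot: [[-0.995, -0.102, 0.0], [-0.102, 0.995, 0.0], [-0.0, 0.0, -1.0]]
contact_force: [-0.5, -1.2, -1.7]
gripper_width: 0.0177
```

Request:
{"fn": "apply_moves", "kwargs": {
  "deltas": [0,-1.5,0,0,0,0,0,0,-1.5,0,0,0,0,0]
}}

```text
time_s: 21.1
tcp_pos: [0.5051, -0.1467, 0.1329]
eef_rot: [[-0.995, -0.102, 0.0], [-0.102, 0.995, 0.0], [-0.0, -0.0, -1.0]]
contact_force: [0.0, -0.2, -2.0]
gripper_width: 0.0179
```

Request:
{"fn": "apply_moves", "kwargs": {
  "deltas": [0,-1.5,0,0,0,0,0,0,-1.5,0,0,0,0,0]
}}

```text
time_s: 21.35
tcp_pos: [0.5081, -0.1464, 0.1329]
eef_rot: [[-0.995, -0.102, 0.0], [-0.102, 0.995, -0.0], [-0.0, -0.0, -1.0]]
contact_force: [0.3, 0.8, -2.1]
gripper_width: 0.0176
```

Request:
{"fn": "apply_moves", "kwargs": {
  "deltas": [0,-1.5,0,0,0,0,0,0,-1.5,0,0,0,0,0]
}}

```text
time_s: 21.6
tcp_pos: [0.511, -0.1461, 0.1329]
eef_rot: [[-0.995, -0.102, 0.0], [-0.102, 0.995, -0.0], [-0.0, -0.0, -1.0]]
contact_force: [0.7, 0.2, -1.1]
gripper_width: 0.0175
```

Run:
```python
from h import *
print("eye in stand mm",eye());o=st();print(o['ft_torque'])
s=camera("side")[:,:,::-1]
cv2.imwrite("pics/s12.png",cv2.resize(s[250:310,230:310],None,fx=10,fy=10,interpolation=cv2.INTER_CUBIC))
```

```text
eye in stand mm [-34.7221   0.0783 149.2637]
21.6 tcp [ 0.511  -0.1461  0.1329] yaw -174.17117638429562 z [ 0. -0. -1.] F [ 0.6524  0.2435 -1.1266] w 0.01750338472119741 j [  5.201   13.2967 -26.2806   0.0001 -50.4225   0.6277]
[ 0.1232 -0.0277  0.0259]
```

View pics/s12.png

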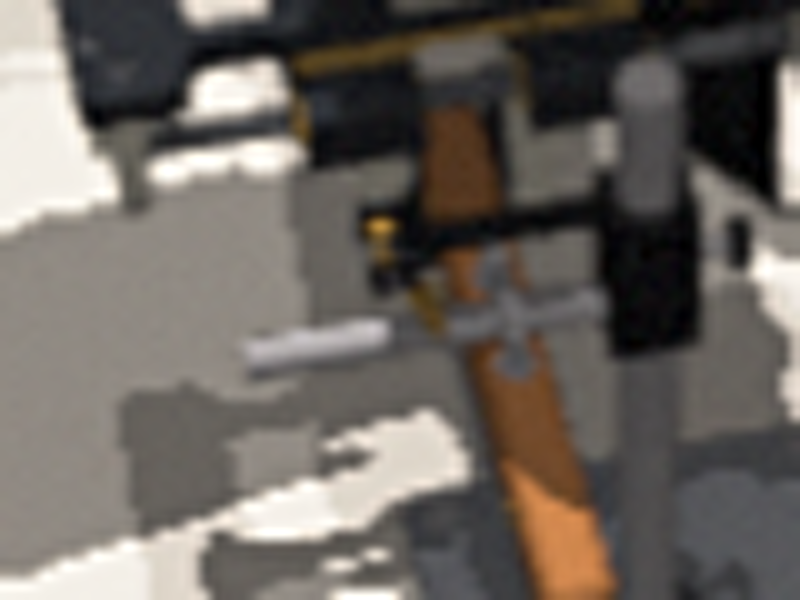

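The flap is shut again behind the eye (crop px 425,305) and the eye is at x ≈ -35. I lower it onto the peg and release.

Request:
{"fn": "apply_moves", "kwargs": {
  "deltas": [0,0,0,0.8,0,0,0,0,0,0,0.6,0,0,0,0,0,0,0,0,0,0]
}}

```text
time_s: 22.02
tcp_pos: [0.5108, -0.1461, 0.1314]
eef_rot: [[-0.995, -0.102, -0.0], [-0.102, 0.995, -0.0], [0.0, 0.0, -1.0]]
contact_force: [-0.0, -0.8, -2.0]
gripper_width: 0.0176
```

Request:
{"fn": "apply_moves", "kwargs": {
  "deltas": [0,0,0,0.4,0,0,0,0,0,0,0,0,0,0]
}}

```text
time_s: 22.28
tcp_pos: [0.5109, -0.1461, 0.131]
eef_rot: [[-0.995, -0.102, -0.0], [-0.102, 0.995, -0.0], [0.0, -0.0, -1.0]]
contact_force: [-0.2, 1.6, -1.3]
gripper_width: 0.0178
```

Run:
```python
from h import *
print("eye in stand mm",eye());o=st();print(o['ft_torque'])
```

```text
eye in stand mm [-34.8737   0.0584 147.4357]
22.275 tcp [ 0.5109 -0.1461  0.131 ] yaw -174.17266950893026 z [-0. -0. -1.] F [-0.2234  1.5562 -1.2901] w 0.01777860117063138 j [  5.1986  13.4099 -26.4171   0.0003 -50.1742   0.6285]
[ 0.1839  0.0213 -0.0334]
```

Request:
{"fn": "apply_moves", "kwargs": {
  "deltas": [0,0,0,0.4,0,0,0,0,0,0,0,0,0,0]
}}

```text
time_s: 22.52
tcp_pos: [0.5109, -0.1461, 0.1306]
eef_rot: [[-0.995, -0.102, -0.0], [-0.102, 0.995, 0.0], [0.0, 0.0, -1.0]]
contact_force: [-0.2, -0.9, -1.1]
gripper_width: 0.0173
```

Request:
{"fn": "apply_moves", "kwargs": {
  "deltas": [0,0,0,0.3,0,0,0,0,0,0,0,0,0,0]
}}

```text
time_s: 22.78
tcp_pos: [0.5109, -0.1461, 0.1304]
eef_rot: [[-0.995, -0.102, 0.0], [-0.102, 0.995, -0.0], [-0.0, -0.0, -1.0]]
contact_force: [-0.1, 0.2, -1.0]
gripper_width: 0.0176
```

Run:
```python
from h import *
print("eye in stand mm",eye());o=st();print(o['ft_torque'])
```

```text
eye in stand mm [-34.8191   0.0537 146.808 ]
22.775 tcp [ 0.5109 -0.1461  0.1304] yaw -174.16956495372395 z [ 0. -0. -1.] F [-0.0623  0.2102 -1.0021] w 0.017620525769149794 j [  5.1999  13.4556 -26.4562   0.0035 -50.0872   0.6283]
[0.0998 0.008  0.02  ]
```

Request:
{"fn": "apply_moves", "kwargs": {
  "deltas": [0,0,0,0.4,0,0,0,0,0,0,0,0,0,0]
}}

```text
time_s: 23.02
tcp_pos: [0.511, -0.1461, 0.1301]
eef_rot: [[-0.995, -0.102, 0.0], [-0.102, 0.995, -0.0], [-0.0, -0.0, -1.0]]
contact_force: [-1.7, -0.5, 1.0]
gripper_width: 0.0175
```

Request:
{"fn": "apply_moves", "kwargs": {
  "deltas": [0,0,0,0.4,0,0,0,0,0,0,0,0,0,0]
}}

```text
time_s: 23.28
tcp_pos: [0.5111, -0.1462, 0.1298]
eef_rot: [[-0.995, -0.102, 0.0], [-0.102, 0.995, -0.0], [-0.0, -0.0, -1.0]]
contact_force: [-1.0, 0.0, 3.1]
gripper_width: 0.0175
```

Run:
```python
from h import *
print("eye in stand mm",eye());o=st();print(o['ft_torque'])
```

```text
eye in stand mm [-34.6816  -0.027  146.2325]
23.275 tcp [ 0.5111 -0.1462  0.1298] yaw -174.16772289111 z [ 0.0004 -0.0002 -1.    ] F [-0.9907  0.0212  3.0942] w 0.017526896502717874 j [  5.1967  13.4982 -26.496    0.0149 -49.9853   0.626 ]
[-0.1482  0.3099 -0.0592]
```

The eye rests on the peg with about 4 N; contact began at TCP z 0.1302. I ease up 0.4 mm, then open slowly.

Request:
{"fn": "apply_moves", "kwargs": {
  "deltas": [0,0,0,-0.4,0,0,0,0,0,0,0,0,0,0,0.25,0,0,0,0,0,0,0.3,0,0,0,0,0,0,0.4,0,0,0,0,0,0,0.5,0,0,0,0,0,0,0.5,0,0,0,0,0,0,0.5,0,0,0,0,0,0],
  "squeeze": 10
}}

```text
time_s: 24.28
tcp_pos: [0.5109, -0.1461, 0.13]
eef_rot: [[-0.995, -0.102, -0.0], [-0.102, 0.995, 0.0], [0.0, 0.0, -1.0]]
contact_force: [0.5, 0.2, 0.1]
gripper_width: 0.0436
```

Run:
```python
from h import *
st()
s=camera("side")[:,:,::-1]
cv2.imwrite("pics/s13.png",cv2.resize(s[240:320,220:320],None,fx=8,fy=7.5,interpolation=cv2.INTER_CUBIC))
```

```text
24.275 tcp [ 0.5109 -0.1461  0.13  ] yaw -174.1726765789273 z [-0.  0. -1.] F [0.4652 0.2463 0.0506] w 0.043553178833544766 j [  5.2007  13.4857 -26.4845  -0.0007 -50.0304   0.6271]
```

View pics/s13.png

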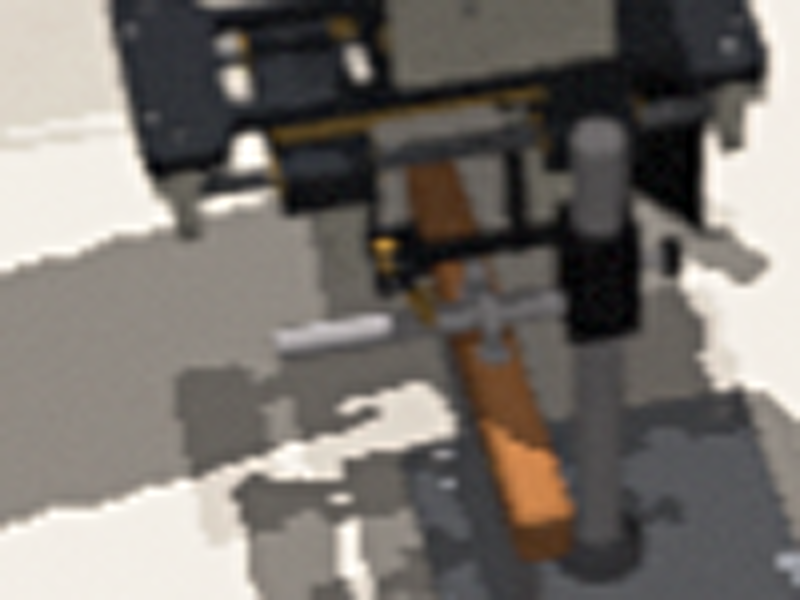

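It is released and hangs between the open fingers. I withdraw straight up, then away.

Request:
{"fn": "apply_moves", "kwargs": {
  "deltas": [0.5,0,0,-5,0,0,0,0.5,0,0,-10,0,0,0,0.5,0,0,-15,0,0,0,0.5,0,0,-25,0,0,0,0.5,0,0,-30,0,0,0,0.5,0,0,-30,0,0,0,0.5,0,0,-30,0,0,0,0.5,0,0,-15,0,0,0,0.5,0,20,0,0,0,0,0.5,0,30,0,0,0,0,0.5,0,30,0,0,0,0,0.5,0,30,0,0,0,0,0.5,0,30,0,0,0,0,0.5,0,30,0,0,0,0,0.5,0,20,0,0,0,0,0.5,0,0,0,0,0,0]
}}

```text
time_s: 26.32
tcp_pos: [0.4914, 0.0439, 0.29]
eef_rot: [[-0.995, -0.103, -0.0], [-0.103, 0.995, 0.0], [0.0, 0.0, -1.0]]
contact_force: [-1.0, -1.2, 0.2]
gripper_width: 0.044
```

Run:
```python
from h import *
st()
t=camera("top")[:,:,::-1];s=camera("side")[:,:,::-1]
cv2.imwrite("pics/t14f.png",t);cv2.imwrite("pics/s14f.png",s)
cv2.imwrite("pics/s14.png",cv2.resize(s[230:320,220:320],None,fx=7,fy=6.6,interpolation=cv2.INTER_CUBIC))
cv2.imwrite("pics/t14.png",cv2.resize(t[180:280,320:440],None,fx=6,fy=6,interpolation=cv2.INTER_CUBIC))
```

```text
26.325 tcp [0.4914 0.0439 0.29  ] yaw -174.06567696586862 z [-0.0003  0.     -1.    ] F [-0.9851 -1.1841  0.1613] w 0.04395216974240141 j [ 27.974    1.656  -17.7609  -0.0107 -70.5962 -22.0361]
```

View pics/s14.png

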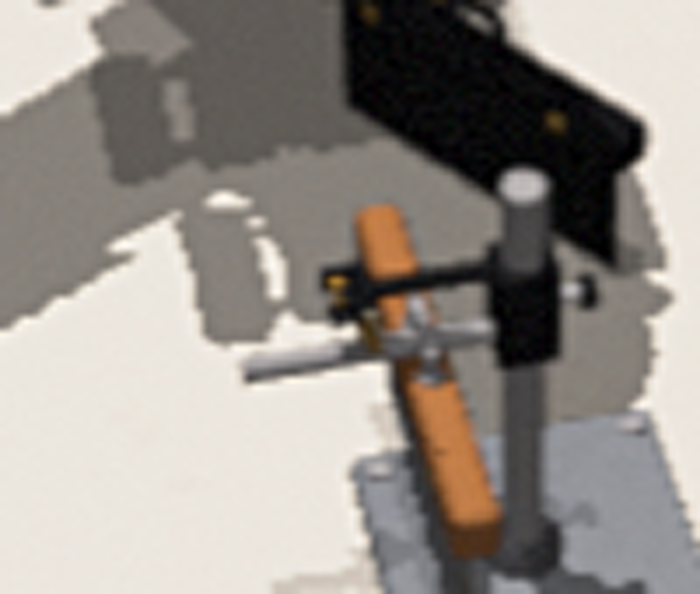

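View pics/t14.png

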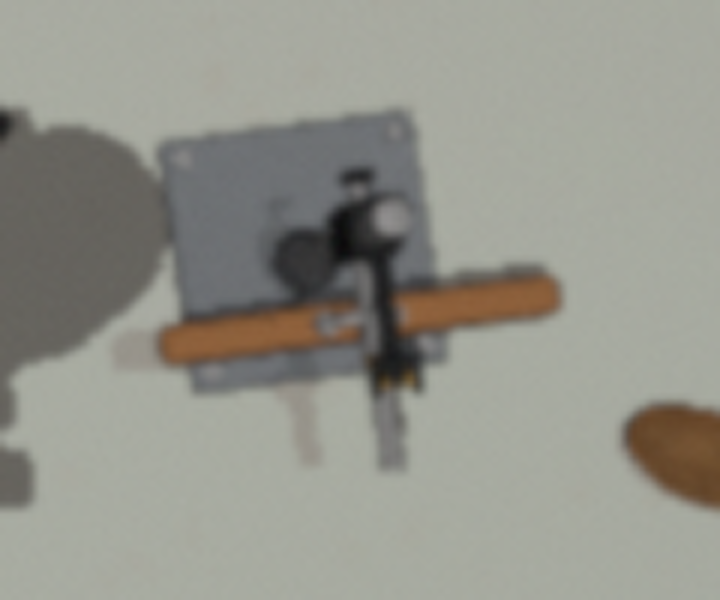

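View pics/t14f.png

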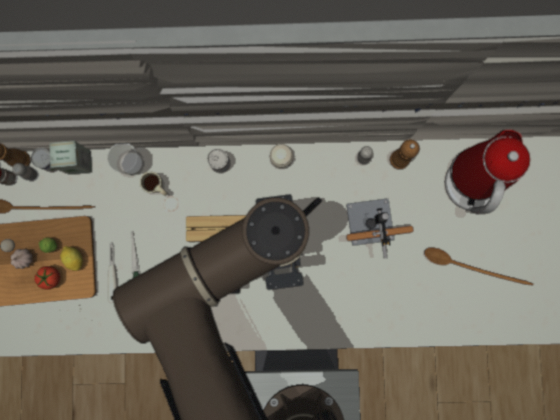

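The scraper hangs on the peg with the flap shut behind it, and the bystanders are unmoved. I let it settle, then check position and rest.

Request:
{"fn": "apply_moves", "kwargs": {
  "deltas": [0.5,0,0,0,0,0,0,0.5,0,0,0,0,0,0,0.5,0,0,0,0,0,0,0.5,0,0,0,0,0,0,0.5,0,0,0,0,0,0,0.5,0,0,0,0,0,0,0.5,0,0,0,0,0,0,0.5,0,0,0,0,0,0,0.5,0,0,0,0,0,0,0.5,0,0,0,0,0,0,0.5,0,0,0,0,0,0,0.5,0,0,0,0,0,0,0.5,0,0,0,0,0,0,0.5,0,0,0,0,0,0,0.5,0,0,0,0,0,0,0.5,0,0,0,0,0,0]
}}

```text
time_s: 28.42
tcp_pos: [0.4916, 0.0429, 0.29]
eef_rot: [[-0.995, -0.102, -0.0], [-0.102, 0.995, -0.0], [0.0, -0.0, -1.0]]
contact_force: [-0.2, -0.5, 0.3]
gripper_width: 0.044
```

Run:
```python
from h import *
a=cv2.imread("pics/s14f.png");b=camera("side")[:,:,::-1];t=camera("top")[:,:,::-1]
r=np.s_[255:330,265:300]
print("side diff scraper region mean/max",np.abs(a[r].astype(int)-b[r]).mean(),np.abs(a[r].astype(int)-b[r]).max())
c=C(320,180,6)
e=plane("top",c(368,318),.160)[:2]-O;print("eye stand mm",e@ex*1e3,e@ey*1e3)
hsv=cv2.cvtColor(np.ascontiguousarray(t),cv2.COLOR_BGR2HSV)
m=cv2.inRange(hsv,(5,120,60),(15,255,255));m[:, :335]=0;m[:,420:]=0;m[:210]=0;m[250:]=0
ys,xs=np.nonzero(m);print(xs.min(),xs.max(),ys[xs<xs.min()+3].mean(),ys[xs>xs.max()-3].mean())
for u,v in((xs.min(),ys[xs<xs.min()+3].mean()),(xs.max(),ys[xs>xs.max()-3].mean())):
    p=plane("top",(u,v),.14)[:2]-O;print(p@ex*1e3,p@ey*1e3)
o0=cv2.imread("pics/top0.png")
d=np.abs(o0.astype(int)-t).max(2);print("bystander diff",[d[y-12:y+12,x-12:x+12].mean() for x,y in((152,183),(281,155),(405,150),(365,153),(218,160))])
```

```text
side diff scraper region mean/max 1.4773333333333334 15
eye stand mm -35.90968368002791 2.0034963987411354
347 411 236.91666666666666 228.85714285714286
-35.09452250240914 84.93861746796185
-35.458592906193616 -78.65782654416147
bystander diff [np.float64(13.93923611111111), np.float64(21.177083333333332), np.float64(14.618055555555555), np.float64(19.78298611111111), np.float64(19.609375)]
```

Run:
```python
from h import *
t=camera("top")[:,:,::-1];o=cv2.imread("pics/top0.png");g=lambda i:cv2.cvtColor(np.ascontiguousarray(i),cv2.COLOR_BGR2GRAY)
for x,y in((152,183),(281,155),(405,150),(365,153),(218,160)):
    r=cv2.matchTemplate(g(t)[y-24:y+24,x-24:x+24],g(o)[y-14:y+14,x-14:x+14],cv2.TM_CCOEFF_NORMED);_,v,_,l=cv2.minMaxLoc(r);print(v,l,"(10,10)=still")
job_done()
```

```text
0.9995372891426086 (10, 10) (10,10)=still
0.9993414282798767 (10, 10) (10,10)=still
0.9988320469856262 (10, 10) (10,10)=still
0.9989575147628784 (10, 10) (10,10)=still
0.9994570016860962 (10, 10) (10,10)=still
the job is handed in; nothing more can be done
```

The scraper now hangs by its eye on the peg, with the flap shut behind it, and I handed the job in at about 28.5 s.

- **What I did:** I lifted the bare-steel scraper out of the block and felt for the peg from below with about 4 N, which put its axis about 149 mm up. I then threaded the eye, pushed it through the flap (seen lifted, then shut), set it on the peg with about 4 N, released it and withdrew.
- **Last checks:**
  - The eye is at about x -35 mm and y within 2–3 mm of the peg.
  - The handle lies square across the peg.
  - Two side pictures taken 2 s apart show no motion.
  - All five bystanders match their starting pixels, and the gripper is well clear.
- **What disagreed or was not measured:**
  - Sight gave a peg height of 150 to 155 mm, against 149 mm by touch and 148 mm from the resting contact; I used the touch value.
  - I did not measure the flap's angle, only saw it in the pictures.
  - A plain difference of the bystander pictures was 14–21 grey levels, which I took to be a brightness change. Template matching then showed no shift.
  - Four move calls were refused for a wrong number of values. They did not move the arm, and I sent each again.

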